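# Mount a bearing on the vibration tester and set down the pickup

## Robot

A 6-joint arm with a two-finger parallel gripper is mounted at the origin on the work surface. World frame = base frame: x ahead of the robot, y to its left, z up, the work surface at z = 0. Lengths are in m, angles in rad, forces in N, time in s.
With the tool pointing down it reaches from about 0.375 to 0.9 m from the base axis. Payload 3.1 kg.
Tool frame: the origin (TCP) lies between the finger pads; the fingertips stand 11 mm ahead of it and the grasp point (between the pads) lies 8 mm behind it; z points along the fingers, y is the direction in which the jaws open and shut (so a half turn about z gives the same grasp; the last joint's range is limited). The gripper opens to 85 mm and grips with 20 to 120 N. Pads are 22 mm wide; open, the fingers measure 114 mm over their backs; the gripper's body (76 mm by 85 mm) begins 54 mm behind the grasp point. The pads swing forward as they close: fully open they stand 13 mm farther back than shut.
Start: joints at [-1.415, 0.527, 1.433, -0, 1.181, -0.178], TCP at [0.205, -0.59, 0.242] pointing down, gripper open.
Joint ranges: [-3.08, 3.08], [-0.75, 2.2], [0.22, 2.44], [-1.43, 4.57], [0, 2.65], [-2.85, 2.85]. Speed limits (rad/s): [2.79, 2.79, 3.14, 3.14, 3.14, 3.14].

## Interface

Orientations are given as a unit quaternion [x, y, z, w].
In Python, from station import manip gives the robot as it stands.
- The arm moves only by the tool move_arm, never from a script. Its argument "deltas" is a list of rows, each a list of 5 numbers: the shift along the tool's x, y, z in units of 40 cm (1.0 is 40 cm), then the turn about the tool's z in units of 0.5 rad (1.0 is 0.5 rad), then the opening in per cent of the stroke, from 0 (shut) to 100 (fully open). In form: [[x, y, z, twist, grip], ...]. A call has exactly 8 rows; each row is the pose to reach, as a shift and turn from the pose commanded when the call began, along the tool's axes at that moment; what a row does not reach only later rows make up. A row lasts 1/12 s, in which the tool goes at most 41.7 mm and 7.16 degrees, less where a joint would pass 70% of its speed; a pose out of reach is approached as far as the arm can. A call with a number of a shift or a turn outside -1 to 1 is refused whole. A call with a gripper value outside its range is refused whole. The fingers move at their own pace and stop on an object; "force" is the grip in N (left out, the last holds). Time passes only in rows, so rows that repeat a pose let the fingers close, or fill a call up. It gives the time, the measured TCP pose, the force and the opening at its end, in the units of the state.
- manip.sense(): the state, without advancing time (a new reading comes with each control period).
- manip.snapshot(name): name is "scene" or "top" or "wrist"; returns (picture, depth): 400x640x3 uint8, red, green, blue; 400x640 float32, m along the optical axis (not along the pixel's ray), 0 where there is no reading.
- manip.get_calibration(name): a dict with "vfov" (degrees; the focal length in pixels is half the picture's height over the tangent of half this angle, whatever the lens; pixels are square), "cx", "cy" (the principal point, pixels), "D" ([k1, k2, p1, p2, k3] as OpenCV has them; the pictures are not rectified), "pose" (4x4, takes a point from camera to world coordinates). Camera axes: x right, y down, z forward; pixel columns grow to the right and rows downward; lengths in m; the calibration is good to about 2 mm. A picture is of the moment at which its call begins: read the wrist's pose just before it. get_calibration takes no time and is no camera call; for the wrist camera it gives the pose at the moment of the call.
- manip.sign_off(): hands the job in, once; it reports no verdict.
The state is a dict: "t": time; "q": joint angles; "qd": joint speeds; "tau": joint torques, N m; "tcp_pos": TCP position; "tool_rot": TCP orientation; "force": force on the tool from outside, world axes, zero at the start; "ft_torque": the same for the moment, N m; "finger_gap": opening from 0.0 (shut) to 1.0 (fully open).
Only numpy, scipy, OpenCV 4.12 (cv2) and the standard library are available. Lean on these libraries where they do the work, as an engineer would, in place of code of your own. Each camera call takes 0.05 s, during which the arm holds its last target.

## Task

Put the tall roller bearing on the vibration tester: slide it over the upright arbor under the load head and lower it under control until it sits fully home on the shoulder, without letting it drop and without forcing it. Let go of it, then swing the pickup arm over by its handle and lay its stylus down gently on the bearing's outer ring, and let go. Leave the small bearing, the rubber disc and the rock core where they are.

Things in the scene. Friction and masses are not known exactly. Their poses are not given: they have to be found in the camera images.
- bearing_mid (a point): Centre (half-way up, on the axis) of the tall roller bearing: a plain steel ring standing on its end face on the bench, outside diameter 47 mm, bore 25 mm, 30 mm tall, about 0.27 kg, a fine groove round the outside. z is the bore axis; both ends are alike. It starts in any one of three places on the robot's right, shared out with the small bearing and the rubber disc.
- bearing_home (a point): Nominal place of the bearing's centre once home: 140 mm above the bench, on the tester's middle axis. The spindle floats on a soft rubber mount and has settled up to 3 mm off in x and in y (not measured; it holds firm while working), so the arbor must be found by touch or sight. Its height is true.
- tester: The vibration tester, fixed: a grey box, -110 to 150 mm in x, -180 to 160 mm in y, aluminium deck 85 mm above the bench. Origin on the bench under the middle axis; x points away from the robot, y to the column, z up. Spindle: 64 mm flange, 33 mm nose up to a flat shoulder 125 mm above the bench, then the upright arbor, 23.5 mm thick, 24 mm tall, its top edge barely broken.
- pickup (a joint): Angle of the pickup arm about its level hinge (rad): 0 when level with its stylus on a bearing that is home, growing as it swings up and back, away from the arbor; 1.57 upright, stop at 2.05, -0.13 if no bearing is under it. Starts at 1.65 to 2.05, leaning back. About 0.19 kg; hinge friction holds it down to about 1.0, below that it falls; at rest it presses with about 1 N.
- pickup_hinge (a point): Centre of the pickup arm's hinge, on a narrow dark steel block 120 mm from the middle axis on the tester's -y side, 45 mm above the shoulder. The hinge axis runs along the tester's x. The arm is an aluminium bar 12 mm wide and 13 mm high, with a dark round pickup 22 mm in diameter at its far end.
- pickup_handle (a point): Grip point of the pickup arm's handle: a round steel bar 10 mm in diameter that sticks out 58 mm from the arm's side along the tester's -x (to the robot), parallel to the hinge axis and 50 mm from it. This point lies on the bar's axis, 38 mm from the arm's middle plane (26 mm from the bar's free end).
- stylus: Stylus of the pickup: a steel pin 5.6 mm in diameter under the pickup, sprung, with 3 mm of give (1 N per mm). Origin at its tip, 100 mm from the hinge along the arm and 15 mm below the arm's middle line; with the arm level the tip stands 20 mm from the tester's middle axis, over the bearing's thick outer ring (16.5 to 23.5 mm from the bearing's axis).
- small_bearing_mid (a point): Centre of the small bearing, a bystander: outside diameter 32 mm, bore 12 mm, 10 mm tall, lying flat.
- rubber_disc_mid (a point): Centre of a black rubber test disc, a bystander: 40 mm in diameter, 20 mm tall, no hole.
- rock_core_mid (a point): Centre of a grey rock core, a bystander: upright cylinder 50 mm in diameter, 100 mm tall.
- bearing: The tall roller bearing as a whole; origin at the centre of its underside.
- load_head (a point): Centre of the underside of the fixed load head, a 36 mm round pad on the tester's middle axis, 300 mm above the bench (151 mm above the arbor's top), under a 44 mm cylinder and a 40 mm wide arm from the column at y = 120 mm. A gripper pointing straight down over the arbor strikes it; one leaning 30 to 45 degrees, with its body on the tester's -x side, passes.
Mind the look-alikes: they are no part of the job. Leave any blue look-alike of the bearing alone.

How it is judged:
By the outcome, as a careful person would: the job done as asked, in the order asked, and still so for the second after the job is handed in, with the robot touching nothing.
It also fails if it takes over 72 s, if anything falls off the work surface, if the arm or the gripper's body presses on something with over 40 N, if the wrist force passes 120 N, or if a joint passes its speed limit or range.

## Working session

There is one attempt and no reset: what is moved stays moved. The work goes in short steps, Python scripts to look and compute and a tool call to move; the robot and the scene stay as the last step left them, time stands still between calls to the robot, and variables do not carry over. Pictures are saved under pics/ and viewed, and the job is handed in when it is done.

Besides the shell and the picture viewer there is one more tool, called after "Call:" by a JSON object that holds its "name" and its "arguments". move_arm: Moves the arm, as the interface text tells. Its arguments: {"type":"object","properties":{"deltas":{"type":"array","items":{"type":"array","items":{"type":"number"}}},"force":{"type":"number"}},"required":["deltas"]}

```bash
ls -la; mkdir -p pics; cat > h.py <<'E'
import numpy as np, cv2
from station import manip
from scipy.spatial.transform import Rotation as R
def snap(n,f):
    c=manip.get_calibration(n); im,d=manip.snapshot(n); cv2.imwrite(f'pics/{f}.png',im[:,:,::-1]); np.savez(f'pics/{f}.npz',im=im,d=d,**{k:np.array(v) for k,v in c.items()}); return im,d,c
def load(f):
    z=np.load(f'pics/{f}.npz'); return z['im'],z['d'],{k:z[k] for k in ('vfov','cx','cy','D','pose')}
def ray(c,u,v):
    f=200/np.tan(np.radians(float(c['vfov']))/2); K=np.array([[f,0,float(c['cx'])],[0,f,float(c['cy'])],[0,0,1]])
    p=cv2.undistortPoints(np.array([[[u,v]]],float),K,np.array(c['D'],float))[0,0]
    P=np.array(c['pose']); return P[:3,3],P[:3,:3]@np.array([p[0],p[1],1.])
def onz(c,u,v,z):
    o,d=ray(c,u,v); return o+d*(z-o[2])/d[2]
def proj(c,X):
    f=200/np.tan(np.radians(float(c['vfov']))/2); K=np.array([[f,0,float(c['cx'])],[0,f,float(c['cy'])],[0,0,1]])
    T=np.linalg.inv(np.array(c['pose'])); r,_=cv2.Rodrigues(T[:3,:3]); return cv2.projectPoints(np.atleast_2d(np.array(X,float)),r,T[:3,3],K,np.array(c['D'],float))[0][:,0]
def cloud(d,c):
    f=200/np.tan(np.radians(float(c['vfov']))/2); K=np.array([[f,0,float(c['cx'])],[0,f,float(c['cy'])],[0,0,1]])
    v,u=np.mgrid[:400,:640]; p=cv2.undistortPoints(np.stack([u,v],-1).reshape(-1,1,2).astype(float),K,np.array(c['D'],float)).reshape(400,640,2)
    P=np.array(c['pose']); X=np.concatenate([p,np.ones((400,640,1))],-1)*d[...,None]; X=X@P[:3,:3].T+P[:3,3]; X[d==0]=np.nan; return X
E
python3 - <<'E'
from h import *
s=manip.sense(); print(s)
for n in ('scene','top','wrist'):
    im,d,c=snap(n,n+'0'); print(n,c['vfov'],c['D'],np.round(c['pose'],3))
E
```

```text
total 12
drwxr-xr-x  3 agent agent 4096 Dec  7 14:13 .
drwxr-xr-x 23 root  root  4096 Dec  7 14:13 ..
drwxr-xr-x  2 agent agent 4096 Dec  7 14:13 pics
{'t': 0.0, 'q': array([-1.41451811e+00,  5.28454566e-01,  1.43391861e+00,  5.22458851e-06,
        1.18140113e+00, -1.78532482e-01]), 'qd': array([ 1.56595696e-03,  4.05545147e-04,  1.11416052e-03, -1.86373393e-04,
       -5.26305455e-04,  2.99076631e-05]), 'tau': array([ 7.41198710e-04, -4.42344618e+01, -1.78023344e+01, -1.40639099e-04,
        8.42684589e-03,  5.10144119e-06]), 'tcp_pos': array([ 0.20526811, -0.58958822,  0.24133554]), 'tool_rot': array([ 9.86019997e-01,  1.66623457e-01,  1.45530617e-05, -1.09073578e-03]), 'force': array([ 0.06194176, -0.1405382 , -0.6177976 ]), 'ft_torque': array([-0.03715473,  0.00501398,  0.03921911]), 'finger_gap': 0.9971055918040164}
scene 51.282268522998834 [-0.09199304  0.          0.          0.          0.        ] [[ 6.590e-01  4.930e-01 -5.680e-01  1.051e+00]
 [ 7.520e-01 -4.310e-01  4.990e-01 -5.060e-01]
 [ 1.000e-03 -7.560e-01 -6.550e-01  7.670e-01]
 [ 0.000e+00  0.000e+00  0.000e+00  1.000e+00]]
top 56.16357567225019 [0.01066847 0.         0.         0.         0.        ] [[-0.004 -0.981  0.193  0.388]
 [-1.     0.007  0.013 -0.069]
 [-0.014 -0.193 -0.981  1.143]
 [ 0.     0.     0.     1.   ]]
wrist 61.061186275753954 [-0.0008898  0.         0.         0.         0.       ] [[ 0.328 -0.909 -0.257  0.271]
 [-0.945 -0.316 -0.087 -0.567]
 [-0.002  0.271 -0.962  0.373]
 [ 0.     0.     0.     1.   ]]
```

View pics/scene0.png

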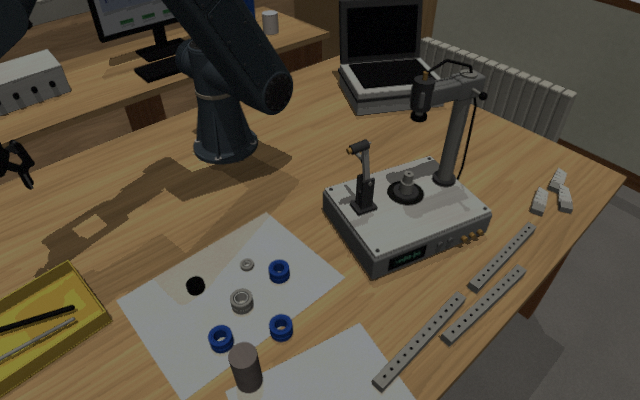

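View pics/top0.png

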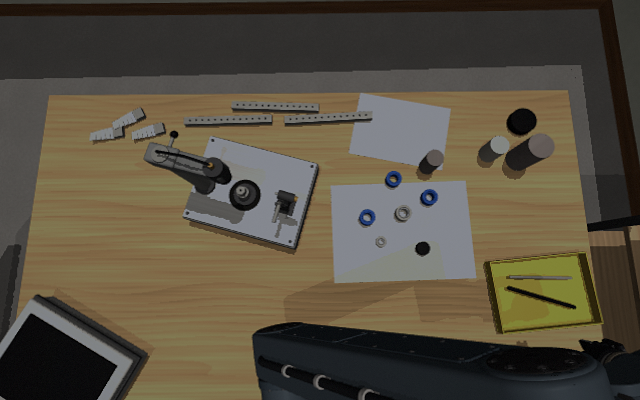

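View pics/wrist0.png

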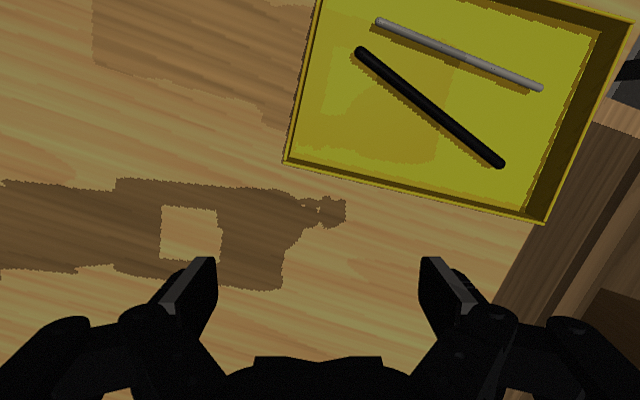

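The top view shows these rings:
- a grey ring at (403,213)
- a small grey ring at (381,242)
- blue rings at (367,217), (393,179) and (429,197)
- the black disc at (422,248)
- the rock core at about (430,162)

The uncoloured, larger ring at (403,213), seen at (241,300) in the scene view, fits the tall bearing. I'll confirm it in a crop and measure it.

```bash
python3 - <<'E'
from h import *
im,d,c=load('top0')
a=cv2.resize(im[165:260,335:455,::-1],None,fx=3.3,fy=4,interpolation=cv2.INTER_CUBIC)
im2,d2,c2=load('scene0')
b=cv2.resize(im2[240:370,160:320,::-1],(396,380),interpolation=cv2.INTER_CUBIC)
a=cv2.resize(a,(396,380));cv2.imwrite('pics/crop1.png',np.hstack([a,b]))
b2=cv2.resize(im2[60:280,310:500,::-1],None,fx=2.7,fy=2.7,interpolation=cv2.INTER_CUBIC); cv2.imwrite('pics/crop2.png',b2)
a2=cv2.resize(im[120:260,140:330,::-1],None,fx=4,fy=4,interpolation=cv2.INTER_CUBIC); cv2.imwrite('pics/crop3.png',a2)
X=cloud(d,c)
print('paper z',np.nanmedian(X[190:280,340:470,2]))
for u,v in((403,213),(367,217),(393,179),(429,197),(381,242),(422,248)): print(u,v,onz(c,u,v,.03))
for u,v in((213,137),(318,162),(295,248),(183,213)): print(u,v,onz(c,u,v,.085))
print(onz(c,244,193,.149))
m=(X[...,2]>.02)&(X[...,2]<.04); m[:,:340]=0;m[:,480:]=0;m[260:]=0;m[:170]=0
n,l,st,ce=cv2.connectedComponentsWithStats(m.astype(np.uint8))
for i in range(1,n):
    if st[i,4]>20: print(ce[i],st[i],np.nanmedian(X[l==i],0),im[l==i].mean(0))
E
```

```text
paper z 0.000155720660094949
403 213 [ 0.54855161 -0.29037842  0.03      ]
367 217 [ 0.53716115 -0.18275157  0.03      ]
393 179 [ 0.65307316 -0.26475201  0.03      ]
429 197 [ 0.59663139 -0.3704472   0.03      ]
381 242 [ 0.46278471 -0.22193318  0.03      ]
422 248 [ 0.44475157 -0.34115646  0.03      ]
213 137 [0.77231153 0.27404932 0.085     ]
318 162 [ 0.69275308 -0.03824508  0.085     ]
295 248 [0.44364045 0.02646875 0.085     ]
183 213 [0.5446394  0.34798711 0.085     ]
[0.58882173 0.16065705 0.149     ]
[393.67549669 178.2781457 ] [386 171  16  16 151] [ 0.65612289 -0.26698551  0.02917557] [ 34.34437086  54.9205298  102.2384106 ]
[429.67948718 196.58974359] [422 189  16  16 156] [ 0.5976673  -0.37269026  0.02845582] [ 33.67307692  54.70512821 103.14102564]
[403.58333333 212.43589744] [396 205  16  16 156] [ 0.5509051  -0.29293969  0.02886431] [103.01923077 102.46153846  99.91666667]
[367.44444444 216.77124183] [360 209  16  16 153] [ 0.5372022  -0.18516884  0.02935091] [ 39.94771242  61.52941176 110.85620915]
[422.6440678  247.23728814] [417 242  13  13  59] [ 0.44806335 -0.34540629  0.02135194] [18.16949153 17.59322034 17.52542373]
```

View pics/crop1.png

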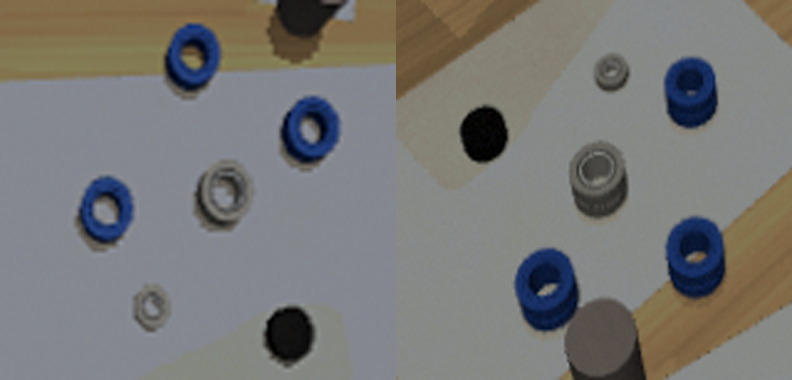

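View pics/crop2.png

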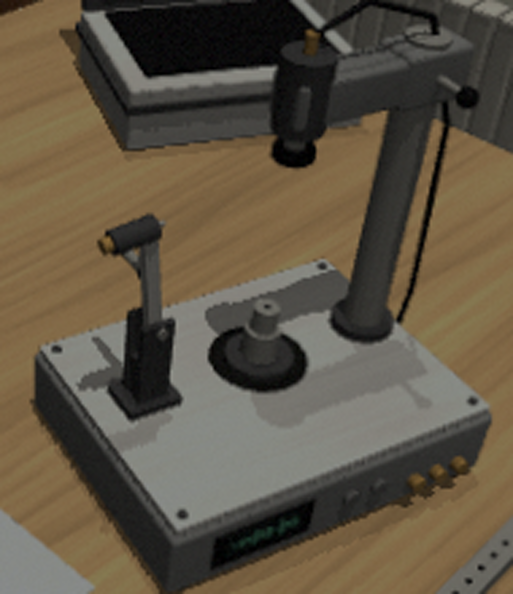

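View pics/crop3.png

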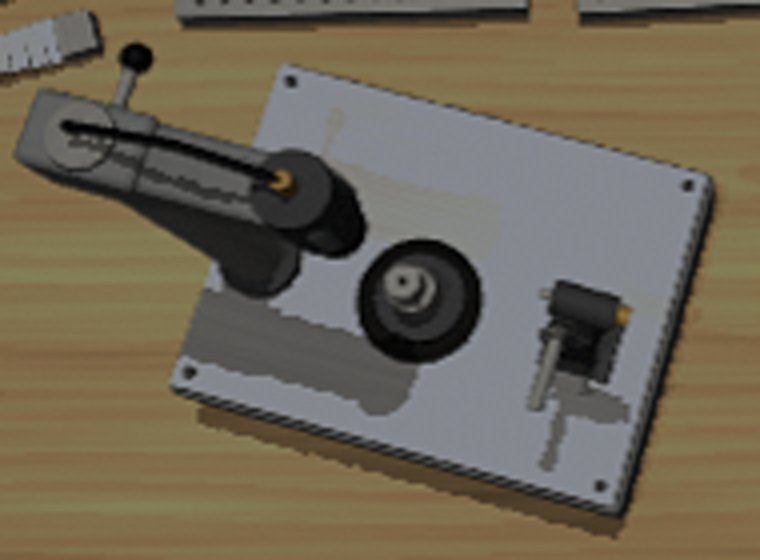

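The crop confirms it: the grey ring at crop-left (225,193), ringed by blue look-alikes, is the tall bearing. The small bearing, the disc and the core are clearly different objects. The moves only allow shifts and twists, so before committing I'll check what leaning is possible. First I need the tester geometry.

```bash
cat >> h.py <<'E'
def tf(dw):
    s=manip.sense(); Rm=R.from_quat(s['tool_rot']).as_matrix(); return np.round(Rm.T@np.array(dw)/.4,3)
def st():
    s=manip.sense(); Rm=R.from_quat(s['tool_rot']).as_matrix()
    print('t',round(s['t'],2),'q',np.round(s['q'],3),'p',np.round(s['tcp_pos'],4),'F',np.round(s['force'],2),'gap',round(s['finger_gap'],3)); print('x',np.round(Rm[:,0],3),'y',np.round(Rm[:,1],3),'z',np.round(Rm[:,2],3))
E
python3 - <<'E'
from h import *
print(tf([.2,.27,.06]))
# tester yaw from deck cloud, top & scene
for n in('top0','scene0'):
    im,d,c=load(n); X=cloud(d,c); m=(abs(X[...,2]-.085)<.008)&(X[...,1]>-.1)&(X[...,1]<.4)&(X[...,0]>.4)&(X[...,0]<.85)
    m=cv2.morphologyEx(m.astype(np.uint8),cv2.MORPH_OPEN,np.ones((3,3)))
    r=cv2.minAreaRect(X[m>0][:,:2].astype(np.float32)); print(n,m.sum(),r,cv2.boxPoints(r), np.nanmedian(X[m>0][:,2]))
    hi=(X[...,2]>.1)&(X[...,0]>.4)&(X[...,0]<.85)&(X[...,1]>0)&(X[...,1]<.4)
    mm=hi&(abs(X[...,2]-.147)<.005); print(np.nanmedian(X[mm],0),mm.sum())
im,d,c=load('top0'); 
print('arbor top',onz(c,240.3,190.6,.149))
for u,v in ((212.6,140.3),(312,166.5),(290,241.3),(187.3,213)): print(onz(c,u,v,.087))
E
```

```text
[ 0.694 -0.473 -0.149]
top0 7903 ((0.6128079295158386, 0.1585291177034378), (0.3339003920555115, 0.25427183508872986), 74.3427734375) [[ 0.4453328   0.03208551]
 [ 0.69016945 -0.0365378 ]
 [ 0.7802831   0.28497273]
 [ 0.5354464   0.35359603]] 0.08534108483268543
[0.59767368 0.1720173  0.14862496] 83
scene0 7886 ((0.6151894330978394, 0.1563195437192917), (0.3367021679878235, 0.25455737113952637), 74.23804473876953) [[ 0.44696552  0.02887283]
 [ 0.69195116 -0.04027545]
 [ 0.78341335  0.28376627]
 [ 0.5384277   0.35291454]] 0.08429699337745106
[0.60172581 0.16397275 0.1473602 ] 184
arbor top [0.59553884 0.17096705 0.149     ]
[0.76131943 0.27405421 0.087     ]
[ 0.67872611 -0.02079459  0.087     ]
[0.46223089 0.04052759 0.087     ]
[0.54426122 0.3349004  0.087     ]
```

Call:
{"name": "move_arm", "arguments": {"deltas": [[0.694,-0.473,-0.15,-1,100],[0.694,-0.473,-0.15,-1,100],[0.694,-0.473,-0.15,-1,100],[0.694,-0.473,-0.15,-1,100],[0.694,-0.473,-0.15,-1,100],[0.694,-0.473,-0.15,-1,100],[0.694,-0.473,-0.15,-1,100],[0.694,-0.473,-0.15,-1,100]]}}

```text
t: 0.82
tcp_pos: [0.4014, -0.3247, 0.3011]
tool_rot: [0.914, 0.405, -0.0, -0.0]
force: [0.9, -0.2, 0.3]
finger_gap: 1.001
```

```bash
python3 - <<'E'
from h import *
st(); s=manip.sense(); print(tf(np.array([.62,-.12,.36])-s['tcp_pos']))
E
```

```text
t 0.82 q [-0.897  0.311  1.628  0.     1.204 -0.161] p [ 0.4014 -0.3247  0.3011] F [ 0.91 -0.15  0.34] gap 1.001
x [0.672 0.741 0.   ] y [ 0.741 -0.672 -0.   ] z [-0.  0. -1.]
[ 0.746  0.061 -0.147]
```

Call:
{"name": "move_arm", "arguments": {"deltas": [[0.746,0.06,-0.15,-1,100],[0.746,0.06,-0.15,-1,100],[0.746,0.06,-0.15,-1,100],[0.746,0.06,-0.15,-1,100],[0.746,0.06,-0.15,-1,100],[0.746,0.06,-0.15,-1,100],[0.746,0.06,-0.15,-1,100],[0.746,0.06,-0.15,-1,100]]}}

```text
t: 1.48
tcp_pos: [0.6225, -0.1173, 0.3618]
tool_rot: [0.784, 0.621, 0.002, 0.001]
force: [0.1, 0.0, -0.5]
finger_gap: 1.002
```

```bash
python3 - <<'E'
from h import *
st(); s=manip.sense(); print(tf(np.array([.9,-.14,.36])-s['tcp_pos']))
E
```

```text
t 1.48 q [-0.364  0.434  1.257  0.003  1.448 -0.133] p [ 0.6225 -0.1173  0.3618] F [ 0.06  0.02 -0.46] gap 1.002
x [0.229 0.973 0.002] y [ 0.973 -0.229  0.004] z [ 0.004  0.001 -1.   ]
[0.104 0.688 0.007]
```

Call:
{"name": "move_arm", "arguments": {"deltas": [[0.1,0.6,0,-1,60],[0.1,0.6,0,-1,60],[0.1,0.6,0,-1,60],[0.1,0.6,0,-1,60],[0.1,0.6,0,-1,60],[0.1,0.6,0,-1,60],[0.1,0.6,0,-1,60],[0.1,0.6,0,-1,60]]}}

```text
t: 2.15
tcp_pos: [0.8626, -0.1394, 0.3532]
tool_rot: [0.608, 0.794, -0.002, -0.004]
force: [-0.9, -0.2, 0.0]
finger_gap: 0.599
```

```bash
python3 - <<'E'
from h import *
st(); s=manip.sense(); print(tf(np.array([1.1,-.18,.36])-s['tcp_pos']))
E
```

```text
t 2.15 q [-0.287  0.901  0.386 -0.     1.862 -0.552] p [ 0.8626 -0.1394  0.3532] F [-0.85 -0.2   0.03] gap 0.599
x [-0.261  0.965  0.004] y [ 0.965  0.261 -0.007] z [-0.008  0.002 -1.   ]
[-0.253  0.546 -0.022]
```

Call:
{"name": "move_arm", "arguments": {"deltas": [[-0.2,0.45,0,-0.5,60],[-0.2,0.45,0,-0.5,60],[-0.2,0.45,0,-0.5,60],[-0.2,0.45,0,-0.5,60],[-0.2,0.45,0,-0.5,60],[-0.2,0.45,0,-0.5,60],[-0.2,0.45,0,-0.5,60],[-0.2,0.45,0,-0.5,60]]}}

```text
t: 2.82
tcp_pos: [0.9129, -0.1462, 0.3165]
tool_rot: [0.504, 0.863, 0.006, 0.015]
force: [0.9, 0.7, -0.1]
finger_gap: 0.6
```

```bash
python3 - <<'E'
from h import *
st()
E
```

```text
t 2.82 q [-0.28   1.02   0.219  0.004  1.87  -0.792] p [ 0.9129 -0.1462  0.3165] F [ 0.92  0.74 -0.13] gap 0.6
x [-0.491  0.871 -0.021] y [0.871 0.491 0.026] z [ 0.033 -0.006 -0.999]
```

Call:
{"name": "move_arm", "arguments": {"deltas": [[-0.4,0.7,0,-0.5,60],[-0.4,0.7,0,-0.5,60],[-0.4,0.7,0,-0.5,60],[-0.4,0.7,0,-0.5,60],[-0.4,0.7,0,-0.5,60],[-0.4,0.7,0,-0.5,60],[-0.4,0.7,0,-0.5,60],[-0.4,0.7,0,-0.5,60]]}}

```text
t: 3.48
tcp_pos: [0.9433, -0.1212, 0.2609]
tool_rot: [0.393, 0.919, 0.008, 0.03]
force: [-0.4, 1.1, -1.2]
finger_gap: 0.599
```

```bash
python3 - <<'E'
from h import *
st()
E
```

```text
t 3.48 q [-0.247  1.081  0.219  0.006  1.78  -1.008] p [ 0.9433 -0.1212  0.2609] F [-0.36  1.08 -1.23] gap 0.599
x [-0.69   0.722 -0.049] y [0.721 0.691 0.038] z [ 0.061 -0.009 -0.998]
```

```bash
cat > fk.py <<'E'
import numpy as np
from scipy.optimize import least_squares
from scipy.spatial.transform import Rotation as R
D=np.array([
[-1.41451811,.528454566,1.43391861,0,1.18140113,-.178532482,.20526811,-.58958822,.24133554],
[-.897,.311,1.628,0,1.204,-.161,.4014,-.3247,.3011],
[-.364,.434,1.257,.003,1.448,-.133,.6225,-.1173,.3618],
[-.287,.901,.386,0,1.862,-.552,.8626,-.1394,.3532],
[-.28,1.02,.219,.004,1.87,-.792,.9129,-.1462,.3165],
[-.247,1.081,.219,.006,1.78,-1.008,.9433,-.1212,.2609]])
def fk(P,q):
    h,a,b,L,l,e=P; Rz=lambda t:R.from_euler('z',t); Ry=lambda t:R.from_euler('y',t)
    A=Rz(q[0]); p=np.array([0,0,h]); A=A*Ry(q[1]); p=p+A.apply([0,l,a]); A=A*Ry(q[2]); p=p+A.apply([e,0,b]); A=A*Rz(q[3])*Ry(q[4]); p=p+A.apply([0,0,L]); A=A*Rz(q[5])
    return p,A
if __name__=='__main__':
    f=lambda P: np.concatenate([fk(P,r[:6])[0]-r[6:] for r in D])
    s=least_squares(f,[.3,.45,.4,.25,.11,0]); print(np.round(s.x,4),np.abs(s.fun).max()); print(fk(s.x,D[-1])[1].as_matrix())
E
python3 fk.py
```

```text
[0.2745 0.5879 0.3918 0.2861 0.111  0.1138] 0.0006376936225455099
[[-0.72200776 -0.6891804   0.06111599]
 [-0.69085523  0.72293256 -0.00935748]
 [-0.03773375 -0.04897847 -0.99808681]]
```

Call:
{"name": "move_arm", "arguments": {"deltas": [[-0.92,0.48,-0.21,-1,60],[-0.92,0.48,-0.21,-1,60],[-0.92,0.48,-0.21,-1,60],[-0.92,0.48,-0.21,-1,60],[-0.92,0.48,-0.21,-1,60],[-0.92,0.48,-0.21,-1,60],[-0.92,0.48,-0.21,-1,60],[-0.92,0.48,-0.21,-1,60]]}}

```text
t: 4.15
tcp_pos: [0.947, -0.1624, 0.2595]
tool_rot: [0.154, 0.987, 0.0, 0.047]
force: [-0.1, 0.3, 0.2]
finger_gap: 0.604
```

```bash
python3 - <<'E'
from h import *
st()
E
```

```text
t 4.15 q [-0.29   1.083  0.219  0.013  1.746 -1.549] p [ 0.947  -0.1624  0.2595] F [-0.15  0.32  0.22] gap 0.604
x [-0.948  0.303 -0.093] y [0.303 0.953 0.015] z [ 0.093 -0.014 -0.996]
```

Call:
{"name": "move_arm", "arguments": {"deltas": [[-1,0.08,-0.2,0,60],[-1,0.08,-0.2,0,60],[-1,0.08,-0.2,0,60],[-1,0.08,-0.2,0,60],[-1,0.08,-0.2,0,60],[-1,0.08,-0.2,0,60],[-1,0.08,-0.2,0,60],[-1,0.08,-0.2,0,60]]}}

```text
t: 4.82
tcp_pos: [0.953, -0.1748, 0.2633]
tool_rot: [0.153, 0.986, -0.0, 0.063]
force: [0.0, -0.8, -0.0]
finger_gap: 0.598
```

```bash
python3 - <<'E'
from h import *
st()
E
```

```text
t 4.82 q [-0.302  1.08   0.219  0.018  1.718 -1.562] p [ 0.953  -0.1748  0.2633] F [ 0.   -0.79 -0.01] gap 0.598
x [-0.946  0.301 -0.124] y [0.301 0.953 0.018] z [ 0.124 -0.02  -0.992]
```

Call:
{"name": "move_arm", "arguments": {"deltas": [[-0.93,-0.29,-0.14,0,60],[-0.93,-0.29,-0.14,0,60],[-0.93,-0.29,-0.14,0,60],[-0.93,-0.29,-0.14,0,60],[-0.93,-0.29,-0.14,0,60],[-0.93,-0.29,-0.14,0,60],[-0.93,-0.29,-0.14,0,60],[-0.93,-0.29,-0.14,0,60]]}}

```text
t: 5.48
tcp_pos: [0.9425, -0.2606, 0.2637]
tool_rot: [0.153, 0.985, -0.002, 0.078]
force: [0.2, 0.6, 0.3]
finger_gap: 0.602
```

```bash
python3 - <<'E'
from h import *
st(); s=manip.sense()
p=s['tcp_pos']; az=np.arctan2(p[1],p[0]); print(az); print(tf(.4*np.array([np.cos(az),np.sin(az),.27])))
E
```

```text
t 5.48 q [-0.393  1.081  0.219  0.033  1.688 -1.65 ] p [ 0.9425 -0.2606  0.2637] F [0.18 0.59 0.3 ] gap 0.602
x [-0.941  0.301 -0.155] y [0.301 0.953 0.02 ] z [ 0.154 -0.028 -0.988]
-0.26979462250456226
[-1.029  0.042 -0.111]
```

Call:
{"name": "move_arm", "arguments": {"deltas": [[-1,0.03,-0.1,0,60],[-1,0.03,-0.1,0,60],[-1,0.03,-0.1,0,60],[-1,0.03,-0.1,0,60],[-1,0.03,-0.1,0,60],[-1,0.03,-0.1,0,60],[-1,0.03,-0.1,0,60],[-1,0.03,-0.1,0,60]]}}

```text
t: 6.15
tcp_pos: [0.9525, -0.2634, 0.2607]
tool_rot: [0.152, 0.984, -0.004, 0.094]
force: [0.7, 0.9, 0.5]
finger_gap: 0.6
```

Call:
{"name": "move_arm", "arguments": {"deltas": [[-1,0.03,-0.06,0,60],[-1,0.03,-0.06,0,60],[-1,0.03,-0.06,0,60],[-1,0.03,-0.06,0,60],[-1,0.03,-0.06,0,60],[-1,0.03,-0.06,0,60],[-1,0.03,-0.06,0,60],[-1,0.03,-0.06,0,60]]}}

```text
t: 6.82
tcp_pos: [0.9623, -0.2676, 0.2572]
tool_rot: [0.152, 0.982, -0.006, 0.11]
force: [0.1, -0.1, -0.6]
finger_gap: 0.599
```

```bash
python3 - <<'E'
from h import *
st(); s=manip.sense()
p=s['tcp_pos']; az=np.arctan2(p[1],p[0]); print(az); print(tf(.4*np.array([np.cos(az),np.sin(az),.27])))
E
```

```text
t 6.82 q [-0.394  1.091  0.219  0.041  1.613 -1.651] p [ 0.9623 -0.2676  0.2572] F [ 0.08 -0.13 -0.63] gap 0.599
x [-0.929  0.298 -0.219] y [0.3   0.954 0.022] z [ 0.215 -0.045 -0.976]
-0.2712118482686055
[-1.034  0.04  -0.044]
```

Call:
{"name": "move_arm", "arguments": {"deltas": [[-1,0.03,-0.04,0,60],[-1,0.03,-0.04,0,60],[-1,0.03,-0.04,0,60],[-1,0.03,-0.04,0,60],[-1,0.03,-0.04,0,60],[-1,0.03,-0.04,0,60],[-1,0.03,-0.04,0,60],[-1,0.03,-0.04,0,60]]}}

```text
t: 7.48
tcp_pos: [0.9713, -0.271, 0.2574]
tool_rot: [0.152, 0.98, -0.008, 0.126]
force: [0.5, 0.1, -0.2]
finger_gap: 0.599
```

Call:
{"name": "move_arm", "arguments": {"deltas": [[-1,0.03,0,0,60],[-1,0.03,0,0,60],[-1,0.03,0,0,60],[-1,0.03,0,0,60],[-1,0.03,0,0,60],[-1,0.03,0,0,60],[-1,0.03,0,0,60],[-1,0.03,0,0,60]]}}

```text
t: 8.15
tcp_pos: [0.9805, -0.2744, 0.2566]
tool_rot: [0.152, 0.978, -0.01, 0.142]
force: [0.1, 0.7, 0.1]
finger_gap: 0.597
```

Call:
{"name": "move_arm", "arguments": {"deltas": [[-1,0.03,0.03,0,60],[-1,0.03,0.03,0,60],[-1,0.03,0.03,0,60],[-1,0.03,0.03,0,60],[-1,0.03,0.03,0,60],[-1,0.03,0.03,0,60],[-1,0.03,0.03,0,60],[-1,0.03,0.03,0,60]]}}

```text
t: 8.82
tcp_pos: [0.9895, -0.2775, 0.257]
tool_rot: [0.152, 0.976, -0.012, 0.158]
force: [-1.0, -0.1, 0.4]
finger_gap: 0.595
```

```bash
python3 - <<'E'
from h import *
st(); s=manip.sense()
p=s['tcp_pos']; az=np.arctan2(p[1],p[0]); print(az); print(tf(.4*np.array([np.cos(az),np.sin(az),.27])))
E
```

```text
t 8.82 q [-0.396  1.1    0.219  0.052  1.509 -1.654] p [ 0.9895 -0.2775  0.257 ] F [-1.   -0.11  0.36] gap 0.595
x [-0.904  0.292 -0.312] y [0.3   0.954 0.025] z [ 0.305 -0.071 -0.95 ]
-0.27341537393473186
[-1.034  0.038  0.056]
```

Call:
{"name": "move_arm", "arguments": {"deltas": [[-1,0.03,0.06,0,60],[-1,0.03,0.06,0,60],[-1,0.03,0.06,0,60],[-1,0.03,0.06,0,60],[-1,0.03,0.06,0,60],[-1,0.03,0.06,0,60],[-1,0.03,0.06,0,60],[-1,0.03,0.06,0,60]]}}

```text
t: 9.48
tcp_pos: [0.9982, -0.2803, 0.2584]
tool_rot: [0.151, 0.973, -0.014, 0.174]
force: [0.1, -0.8, -0.3]
finger_gap: 0.6
```

Call:
{"name": "move_arm", "arguments": {"deltas": [[-1,0.03,0.09,0,60],[-1,0.03,0.09,0,60],[-1,0.03,0.09,0,60],[-1,0.03,0.09,0,60],[-1,0.03,0.09,0,60],[-1,0.03,0.09,0,60],[-1,0.03,0.09,0,60],[-1,0.03,0.09,0,60]]}}

```text
t: 10.15
tcp_pos: [1.0066, -0.2831, 0.2607]
tool_rot: [0.151, 0.97, -0.016, 0.19]
force: [-0.3, -0.3, -0.3]
finger_gap: 0.598
```

Call:
{"name": "move_arm", "arguments": {"deltas": [[-1,0.03,0.12,0,60],[-1,0.03,0.12,0,60],[-1,0.03,0.12,0,60],[-1,0.03,0.12,0,60],[-1,0.03,0.12,0,60],[-1,0.03,0.12,0,60],[-1,0.03,0.12,0,60],[-1,0.03,0.12,0,60]]}}

```text
t: 10.82
tcp_pos: [1.0147, -0.2858, 0.2638]
tool_rot: [0.151, 0.967, -0.018, 0.205]
force: [0.4, 0.8, -0.4]
finger_gap: 0.599
```

Call:
{"name": "move_arm", "arguments": {"deltas": [[-1,0.03,0.15,0,60],[-1,0.03,0.15,0,60],[-1,0.03,0.15,0,60],[-1,0.03,0.15,0,60],[-1,0.03,0.15,0,60],[-1,0.03,0.15,0,60],[-1,0.03,0.15,0,60],[-1,0.03,0.15,0,60]]}}

```text
t: 11.48
tcp_pos: [1.0226, -0.2883, 0.2675]
tool_rot: [0.15, 0.964, -0.02, 0.221]
force: [-0.2, 0.5, 0.5]
finger_gap: 0.601
```

```bash
python3 - <<'E'
from h import *
st(); s=manip.sense()
p=s['tcp_pos']; az=np.arctan2(p[1],p[0]); print(az); print(tf(.4*np.array([np.cos(az),np.sin(az),.27])))
E
```

```text
t 11.48 q [-0.397  1.103  0.219  0.068  1.378 -1.657] p [ 1.0226 -0.2883  0.2675] F [-0.24  0.52  0.48] gap 0.601
x [-0.858  0.281 -0.431] y [0.298 0.954 0.029] z [ 0.419 -0.104 -0.902]
-0.27481873607341323
[-1.018  0.036  0.188]
```

Call:
{"name": "move_arm", "arguments": {"deltas": [[-1,0.03,0.18,-0.13,60],[-1,0.03,0.18,-0.13,60],[-1,0.03,0.18,-0.13,60],[-1,0.03,0.18,-0.13,60],[-1,0.03,0.18,-0.13,60],[-1,0.03,0.18,-0.13,60],[-1,0.03,0.18,-0.13,60],[-1,0.03,0.18,-0.13,60]]}}

```text
t: 12.15
tcp_pos: [1.0303, -0.2907, 0.2718]
tool_rot: [0.119, 0.964, -0.029, 0.235]
force: [-0.9, -1.6, 0.3]
finger_gap: 0.601
```

Call:
{"name": "move_arm", "arguments": {"deltas": [[-1,0,0.2,0,60],[-1,0,0.2,0,60],[-1,0,0.2,0,60],[-1,0,0.2,0,60],[-1,0,0.2,0,60],[-1,0,0.2,0,60],[-1,0,0.2,0,60],[-1,0,0.2,0,60]]}}

```text
t: 12.82
tcp_pos: [1.0391, -0.2861, 0.2786]
tool_rot: [0.118, 0.96, -0.031, 0.25]
force: [0.0, 0.1, -1.2]
finger_gap: 0.6
```

Call:
{"name": "move_arm", "arguments": {"deltas": [[-1,0,0.22,0,60],[-1,0,0.22,0,60],[-1,0,0.22,0,60],[-1,0,0.22,0,60],[-1,0,0.22,0,60],[-1,0,0.22,0,60],[-1,0,0.22,0,60],[-1,0,0.22,0,60]]}}

```text
t: 13.48
tcp_pos: [1.0468, -0.2828, 0.2874]
tool_rot: [0.118, 0.956, -0.034, 0.265]
force: [0.2, -0.4, -0.4]
finger_gap: 0.599
```

Call:
{"name": "move_arm", "arguments": {"deltas": [[-1,0,0.24,0,60],[-1,0,0.24,0,60],[-1,0,0.24,0,60],[-1,0,0.24,0,60],[-1,0,0.24,0,60],[-1,0,0.24,0,60],[-1,0,0.24,0,60],[-1,0,0.24,0,60]]}}

```text
t: 14.15
tcp_pos: [1.0536, -0.2803, 0.2976]
tool_rot: [0.117, 0.952, -0.036, 0.28]
force: [-0.1, -0.2, -0.2]
finger_gap: 0.599
```

Call:
{"name": "move_arm", "arguments": {"deltas": [[-1,0,0.26,0,60],[-1,0,0.26,0,60],[-1,0,0.26,0,60],[-1,0,0.26,0,60],[-1,0,0.26,0,60],[-1,0,0.26,0,60],[-1,0,0.26,0,60],[-1,0,0.26,0,60]]}}

```text
t: 14.82
tcp_pos: [1.0597, -0.2785, 0.3092]
tool_rot: [0.117, 0.948, -0.038, 0.294]
force: [-1.7, -0.2, 0.1]
finger_gap: 0.599
```

```bash
python3 - <<'E'
from h import *
st(); s=manip.sense()
print(tf(np.array([.50,-.28,.22])-s['tcp_pos']))
E
```

```text
t 14.82 q [-0.377  1.082  0.219  0.076  1.243 -1.706] p [ 1.0597 -0.2785  0.3092] F [-1.7  -0.18  0.1 ] gap 0.599
x [-0.8    0.199 -0.567] y [ 0.243  0.97  -0.003] z [ 0.549 -0.14  -0.824]
[ 1.244 -0.344 -0.584]
```

```bash
cat >> h.py <<'E'
import fk as F
PK=[0.2745,0.5879,0.3918,0.2861,0.111,0.1138]
def ik(p,q0=(-.4,.5,1.6,.1,.6,-1.7)):
    s=manip.sense(); Rt=R.from_quat(s['tool_rot'])
    def f(q):
        pp,A=F.fk(PK,q); A=A*R.from_euler('z',-np.pi/2); return np.concatenate([(pp-p)*5,(Rt.inv()*A).as_rotvec()])
    lo=[-3.08,-.75,.22,-1.43,0.0,-2.85];hi=[3.08,2.2,2.44,4.57,2.65,2.85]
    r=least_squares(f,q0,bounds=(lo,hi)); return r.x,np.abs(r.fun).max()
from scipy.optimize import least_squares
E
python3 - <<'E'
from h import *
s=manip.sense(); print(ik(s['tcp_pos'],np.clip(s['q'],[-3,-.7,.23,-1.4,.01,-2.8],3)))
for p in ([.5055,-.281,.09],[.555,-.294,.017],[.599,.171,.16],[.6,.17,.2],[.53,.1,.17],[.5,.08,.23]): 
    q,e=ik(p); print(p,np.round(q,2),round(e,4))
im,d,c=load('top0'); X=cloud(d,c); print('core',np.nanmedian(X[150:175,420:442][X[150:175,420:442,2]>.095],0))
E
```

```text
(array([-0.37752489,  1.08165596,  0.22078842,  0.07649236,  1.24143666,
        1.43588971]), np.float64(7.327020911489399e-07))
[0.5055, -0.281, 0.09] [-0.87  0.68  2.08  1.93  0.36 -0.92] 0.0
[0.555, -0.294, 0.017] [-0.81  0.85  1.97  2.15  0.37 -1.09] 0.0
[0.599, 0.171, 0.16] [0.09 0.55 1.97 0.9  0.   0.94] 0.1931
[0.6, 0.17, 0.2] [0.08 0.49 1.98 0.96 0.   0.88] 0.2057
[0.53, 0.1, 0.17] [-0.03  0.45  2.12  1.07  0.    0.68] 0.1181
[0.5, 0.08, 0.23] [ 0.03  0.3   2.12 -0.87  0.2   2.66] 0.0
core [ 0.6984372  -0.37446131  0.09951658]
```

Call:
{"name": "move_arm", "arguments": {"deltas": [[0.62,-0.16,-0.3,0,75],[0.62,-0.16,-0.3,0,75],[0.62,-0.16,-0.3,0,75],[0.62,-0.16,-0.3,0,75],[0.62,-0.16,-0.3,0,75],[0.62,-0.16,-0.3,0,75],[0.62,-0.16,-0.3,0,75],[0.62,-0.16,-0.3,0,75]]}}

```text
t: 15.48
tcp_pos: [0.7724, -0.2725, 0.2641]
tool_rot: [0.118, 0.949, -0.036, 0.289]
force: [-0.4, 0.7, -1.2]
finger_gap: 0.75
```

```bash
python3 - <<'E'
from h import *
st(); s=manip.sense()
print(tf(np.array([.5055,-.281,.1])-s['tcp_pos']))
E
```

```text
t 15.48 q [-0.53   0.604  1.364  0.273  0.618 -2.032] p [ 0.7724 -0.2725  0.2641] F [-0.38  0.67 -1.23] gap 0.75
x [-0.805  0.202 -0.558] y [ 0.244  0.97  -0.   ] z [ 0.541 -0.136 -0.83 ]
[ 0.762 -0.183 -0.018]
```

```bash
sed -i "s/from_euler('z',-np.pi\/2); return/from_euler('z',np.pi\/2); return/" h.py
cat >> h.py <<'E'
def iks(p):
    best=[]
    for q4 in (-1.2,-.6,0,.6,1.2,2,3,4):
        for q6 in (-2,-1,0,1,2):
            q,e=ik(p,(-.2,.5,1.8,q4,.4,q6))
            if e<1e-3: best.append(tuple(np.round(q,2)))
    return set(best)
E
python3 - <<'E'
from h import *
for p in ([.6,-.28,.2],[.5055,-.281,.1],[.555,-.294,.017],[.55,-.29,.2],[.58,0,.25],[.6,.17,.24],[.599,.171,.16],[.53,.1,.17],[.53,.1,.23]): print(p,iks(p))
E
```

```text
[0.6, -0.28, 0.2] {(np.float64(-0.72), np.float64(0.51), np.float64(1.82), np.float64(0.76), np.float64(0.38), np.float64(-2.69))}
[0.5055, -0.281, 0.1] {(np.float64(-0.87), np.float64(0.65), np.float64(2.07), np.float64(1.81), np.float64(0.34), np.float64(2.35))}
[0.555, -0.294, 0.017] {(np.float64(-0.8), np.float64(0.85), np.float64(1.96), np.float64(2.12), np.float64(0.35), np.float64(2.09))}
[0.55, -0.29, 0.2] set()
[0.58, 0, 0.25] {(np.float64(-0.17), np.float64(0.33), np.float64(1.95), np.float64(-0.16), np.float64(0.27), np.float64(-1.35))}
[0.6, 0.17, 0.24] {(np.float64(0.21), np.float64(0.43), np.float64(1.82), np.float64(-0.63), np.float64(0.43), np.float64(-0.6))}
[0.599, 0.171, 0.16] {(np.float64(0.21), np.float64(0.56), np.float64(1.88), np.float64(-1.03), np.float64(0.29), np.float64(-0.17))}
[0.53, 0.1, 0.17] set()
[0.53, 0.1, 0.23] {(np.float64(0.07), np.float64(0.34), np.float64(2.04), np.float64(-0.74), np.float64(0.26), np.float64(-0.58))}
```

```bash
cat >> h.py <<'E'
def ikR(p,Rt,q0):
    def f(q):
        pp,A=F.fk(PK,q); A=A*R.from_euler('z',np.pi/2); return np.concatenate([(pp-p)*5,(Rt.inv()*A).as_rotvec()])
    lo=np.array([-3.08,-.75,.22,-1.43,0.0,-2.85]);hi=np.array([3.08,2.2,2.44,4.57,2.65,2.85])
    r=least_squares(f,np.clip(q0,lo+1e-3,hi-1e-3),bounds=(lo,hi)); return r.x,np.abs(r.fun).max()
def leanR(tilt,yaw,half):
    z=np.array([np.sin(tilt)*np.cos(yaw),np.sin(tilt)*np.sin(yaw),-np.cos(tilt)]); y=np.array([-np.sin(yaw),np.cos(yaw),0])*(-1 if half else 1); x=np.cross(y,z); return R.from_matrix(np.stack([x,y,z],1))
E
python3 - <<'E'
from h import *
for T in (38,42,45):
    print(T)
    for half in(1,):
        Rt=leanR(np.radians(T),-.25,half); q=[-.5,.6,1.4,.3,.6,1.1]
        for p in ([.77,-.27,.26],[.65,-.28,.22],[.58,-.28,.15],[.5055,-.281,.1],[.555,-.294,.017]):
            q,e=ikR(p,Rt,q); print(half,p,np.round(q,2),round(e,4))
    Rt=leanR(np.radians(T),-.25,0); q[5]+=np.pi
    for p in ([.555,-.294,.017],[.55,-.29,.2],[.58,-.1,.25],[.6,.17,.24],[.599,.171,.16],[.542,.115,.23],[.524,.052,.22],[.53,.1,.17]):
            q,e=ikR(p,Rt,q); print(p,np.round(q,2),round(e,4))
E
```

```text
38
1 [0.77, -0.27, 0.26] [-0.54  0.6   1.43  0.37  0.5   1.01] 0.0
1 [0.65, -0.28, 0.22] [-0.67  0.52  1.74  0.79  0.36  0.47] 0.0
1 [0.58, -0.28, 0.15] [-0.76  0.59  1.94  1.54  0.31 -0.38] 0.0
1 [0.5055, -0.281, 0.1] [-0.89  0.68  2.12  2.06  0.43 -1.06] 0.0
1 [0.555, -0.294, 0.017] [-0.82  0.88  2.    2.29  0.46 -1.24] 0.0
[0.555, -0.294, 0.017] [-0.82  0.88  2.    2.29  0.46  1.9 ] 0.0
[0.55, -0.29, 0.2] [-0.83  0.48  1.98  1.4   0.36  2.85] 0.0318
[0.58, -0.1, 0.25] [-0.41  0.36  2.06  1.74  0.09  2.85] 0.0776
[0.6, 0.17, 0.24] [0.21 0.45 1.97 4.57 0.25 0.48] 0.1215
[0.599, 0.171, 0.16] [0.22 0.59 1.95 4.57 0.28 0.52] 0.0325
[0.542, 0.115, 0.23] [0.11 0.38 2.1  4.57 0.21 0.42] 0.0557
[0.524, 0.052, 0.22] [-0.05  0.35  2.15  4.57  0.13  0.3 ] 0.006
[0.53, 0.1, 0.17] [0.09 0.49 2.14 4.18 0.24 0.81] 0.0
42
1 [0.77, -0.27, 0.26] [-0.54  0.59  1.49  0.52  0.4   0.87] 0.0
1 [0.65, -0.28, 0.22] [-0.68  0.53  1.79  1.12  0.31  0.14] 0.0
1 [0.58, -0.28, 0.15] [-0.78  0.61  1.98  1.87  0.36 -0.73] 0.0
1 [0.5055, -0.281, 0.1] [-0.91  0.71  2.16  2.21  0.54 -1.24] 0.0
1 [0.555, -0.294, 0.01
[... 626 characters left out ...]
 1.82  1.42  0.31 -0.16] 0.0
1 [0.58, -0.28, 0.15] [-0.79  0.63  2.01  2.06  0.42 -0.93] 0.0
1 [0.5055, -0.281, 0.1] [-0.93  0.74  2.18  2.28  0.63 -1.33] 0.0
1 [0.555, -0.294, 0.017] [-0.86  0.93  2.06  2.43  0.67 -1.43] 0.0
[0.555, -0.294, 0.017] [-0.86  0.93  2.06  2.43  0.67  1.71] 0.0
[0.55, -0.29, 0.2] [-0.86  0.5   2.03  1.76  0.42  2.48] 0.0
[0.58, -0.1, 0.25] [-0.42  0.36  2.08  2.15  0.14  2.44] 0.0
[0.6, 0.17, 0.24] [0.25 0.46 1.96 4.57 0.34 0.5 ] 0.0396
[0.599, 0.171, 0.16] [0.26 0.61 1.98 4.29 0.39 0.83] 0.0
[0.542, 0.115, 0.23] [0.15 0.4  2.11 4.33 0.3  0.69] 0.0
[0.524, 0.052, 0.22] [-0.03  0.39  2.22  3.73  0.29  1.17] 0.0
[0.53, 0.1, 0.17] [0.11 0.54 2.21 3.78 0.44 1.24] 0.0
```

```bash
python3 - <<'E'
from h import *
O=np.array([.597,.172,0]);xt=np.array([.9627,-.2706,0]);yt=np.array([.2706,.9627,0])
for T in (30,34):
  for yaw in (-.247,):
    Rt=leanR(np.radians(T),yaw,0); z=Rt.as_matrix()[:,2]
    q=[.2,.5,1.85,-.8,.35,-.4]
    print(T,'home')
    for h in (.20,.18,.168,.142):
        q,e=ikR(O+[0,0,h]+.008*z*[1,1,0],Rt,q); print(h,np.round(q,2),round(e,4))
    print('handle')
    for th in (1.9,1.57,1.2,.8,.4,.2,0):
        H=O-.038*xt+(-.12+.05*np.cos(th))*yt+[0,0,.17+.05*np.sin(th)]
        q,e=ikR(H-.004*z,Rt,q); print(th,np.round(H,3),np.round(q,2),round(e,4))
E
```

```text
30 home
0.2 [ 0.2   0.49  1.81 -0.56  0.42 -0.66] 0.0
0.18 [ 0.2   0.52  1.82 -0.62  0.38 -0.59] 0.0
0.168 [ 0.2   0.54  1.83 -0.67  0.36 -0.54] 0.0
0.142 [ 0.2   0.59  1.85 -0.79  0.31 -0.41] 0.0
handle
1.9 [0.524 0.051 0.217] [-0.06  0.33  2.05 -0.36  0.26 -1.06] 0.0
1.57 [0.528 0.067 0.22 ] [-0.02  0.33  2.03 -0.4   0.29 -0.99] 0.0
1.2 [0.533 0.084 0.217] [ 0.02  0.35  2.02 -0.47  0.3  -0.89] 0.0
0.8 [0.537 0.1   0.206] [ 0.06  0.38  2.01 -0.55  0.29 -0.77] 0.0
0.4 [0.54  0.111 0.189] [ 0.09  0.42  2.01 -0.66  0.27 -0.64] 0.0
0.2 [0.541 0.114 0.18 ] [ 0.09  0.44  2.01 -0.73  0.25 -0.56] 0.0
0 [0.541 0.115 0.17 ] [ 0.1   0.46  2.02 -0.81  0.23 -0.47] 0.0
34 home
0.2 [ 0.21  0.49  1.85 -0.79  0.36 -0.42] 0.0
0.18 [ 0.21  0.53  1.86 -0.9   0.32 -0.31] 0.0
0.168 [ 0.21  0.55  1.87 -0.97  0.3  -0.23] 0.0
0.142 [ 0.21  0.6   1.89 -1.16  0.27 -0.03] 0.0
handle
1.9 [0.524 0.051 0.217] [-0.06  0.33  2.1  -0.73  0.16 -0.69] 0.0
1.57 [0.528 0.067 0.22 ] [-0.01  0.34  2.08 -0.74  0.19 -0.65] 0.0
1.2 [0.533 0.084 0.217] [ 0.03  0.36  2.06 -0.81  0.22 -0.54] 0.0
0.8 [0.537 0.1   0.206] [ 0.08  0.39  2.05 -0.93  0.22 -0.38] 0.0
0.4 [0.54  0.111 0.189] [ 0.1   0.43  2.05 -1.11  0.22 -0.18] 0.0
0.2 [0.541 0.114 0.18 ] [ 0.11  0.45  2.05 -1.22  0.21 -0.06] 0.0
0 [0.541 0.115 0.17 ] [ 0.11  0.48  2.06 -1.36  0.2   0.08] 0.0
```

Before picking I need a half turn of the tool, because joint 6 would otherwise run out of range there. I'll turn it while approaching.

Call:
{"name": "move_arm", "arguments": {"deltas": [[0,0,0,1,75],[0,0,0,1,75],[0,0,0,1,75],[0,0,0,1,75],[0,0,0,1,75],[0,0,0,1,75],[0,0,0,1,75],[0,0,0,1,75]]}}

```text
t: 16.15
tcp_pos: [0.78, -0.2745, 0.2676]
tool_rot: [0.347, 0.89, 0.036, 0.295]
force: [0.6, 0.4, -0.4]
finger_gap: 0.749
```

Call:
{"name": "move_arm", "arguments": {"deltas": [[0,0,0,1,75],[0,0,0,1,75],[0,0,0,1,75],[0,0,0,1,75],[0,0,0,1,75],[0,0,0,1,75],[0,0,0,1,75],[0,0,0,1,75]]}}

```text
t: 16.82
tcp_pos: [0.7799, -0.2744, 0.2675]
tool_rot: [0.556, 0.776, 0.108, 0.276]
force: [0.5, 0.9, 0.2]
finger_gap: 0.75
```

```bash
python3 - <<'E'
from h import *
st(); s=manip.sense()
print(tf(np.array([.68,-.277,.2])-s['tcp_pos']))
E
```

```text
t 16.82 q [-0.527  0.61   1.348  0.272  0.617 -1.032] p [ 0.7799 -0.2744  0.2675] F [0.47 0.9  0.16] gap 0.75
x [-0.229  0.923 -0.309] y [0.804 0.358 0.475] z [ 0.549 -0.14  -0.824]
[ 0.103 -0.283  0.003]
```

Call:
{"name": "move_arm", "arguments": {"deltas": [[0.1,-0.28,0,1,75],[0.1,-0.28,0,1,75],[0.1,-0.28,0,1,75],[0.1,-0.28,0,1,75],[0.1,-0.28,0,1,75],[0.1,-0.28,0,1,75],[0.1,-0.28,0,1,75],[0.1,-0.28,0,1,75]]}}

```text
t: 17.48
tcp_pos: [0.6826, -0.2781, 0.2036]
tool_rot: [0.73, 0.615, 0.173, 0.243]
force: [0.3, 0.5, 0.2]
finger_gap: 0.747
```

```bash
python3 - <<'E'
from h import *
st(); s=manip.sense()
print(tf(np.array([.6,-.28,.15])-s['tcp_pos']))
E
```

```text
t 17.48 q [-0.619  0.58   1.639  0.551  0.402 -0.901] p [ 0.6826 -0.2781  0.2036] F [0.26 0.46 0.22] gap 0.747
x [ 0.184  0.982 -0.046] y [ 0.813 -0.126  0.568] z [ 0.552 -0.142 -0.822]
[-0.036 -0.244 -0.003]
```

Call:
{"name": "move_arm", "arguments": {"deltas": [[-0.04,-0.33,0,1,75],[-0.04,-0.33,0,1,75],[-0.04,-0.33,0,1,75],[-0.04,-0.33,0,1,75],[-0.04,-0.33,0,1,75],[-0.04,-0.33,0,1,75],[-0.04,-0.33,0,1,75],[-0.04,-0.33,0,1,75]]}}

```text
t: 18.15
tcp_pos: [0.5716, -0.2768, 0.1288]
tool_rot: [0.86, 0.415, 0.228, 0.192]
force: [0.0, 0.5, 0.1]
finger_gap: 0.75
```

```bash
python3 - <<'E'
from h import *
st(); s=manip.sense()
print(tf(np.array([.5055,-.281,.1])-s['tcp_pos']))
E
```

```text
t 18.15 q [-0.754  0.619  1.934  1.418  0.281 -1.416] p [ 0.5716 -0.2768  0.1288] F [0.   0.5  0.08] gap 0.75
x [0.552 0.801 0.232] y [ 0.626 -0.582  0.519] z [ 0.551 -0.141 -0.823]
[-0.116 -0.135 -0.03 ]
```

Call:
{"name": "move_arm", "arguments": {"deltas": [[-0.11,-0.13,-0.03,1,75],[-0.11,-0.13,-0.03,1,75],[-0.11,-0.13,-0.03,1,75],[-0.11,-0.13,-0.03,1,75],[-0.11,-0.13,-0.03,1,75],[-0.11,-0.13,-0.03,1,75],[-0.11,-0.13,-0.03,1,75],[-0.11,-0.13,-0.03,1,75]]}}

```text
t: 18.82
tcp_pos: [0.5077, -0.2795, 0.1014]
tool_rot: [0.936, 0.19, 0.268, 0.13]
force: [0.3, 1.1, 0.2]
finger_gap: 0.75
```

Call:
{"name": "move_arm", "arguments": {"deltas": [[0,0,0,1,75],[0,0,0,1,75],[0,0,0,1,75],[0,0,0,1,75],[0,0,0,1,75],[0,0,0,1,75],[0,0,0,1,75],[0,0,0,1,75]]}}

```text
t: 19.48
tcp_pos: [0.5069, -0.2791, 0.1009]
tool_rot: [0.954, -0.048, 0.291, 0.059]
force: [-0.3, -0.7, -0.7]
finger_gap: 0.752
```

```bash
python3 - <<'E'
from h import *
st(); snap('wrist','w1'); 
s=manip.sense(); Rm=R.from_quat(s['tool_rot']).as_matrix(); print('twist for y_z=0', np.arctan2(-Rm[2,1]*-1, Rm[2,0])) 
E
```

```text
t 19.48 q [-0.864  0.654  2.078  1.858  0.348 -0.98 ] p [ 0.5069 -0.2791  0.1009] F [-0.31 -0.75 -0.71] gap 0.752
x [ 0.826 -0.058  0.561] y [-0.126 -0.988  0.084] z [ 0.549 -0.14  -0.824]
twist for y_z=0 0.1480869597272385
```

View pics/w1.png

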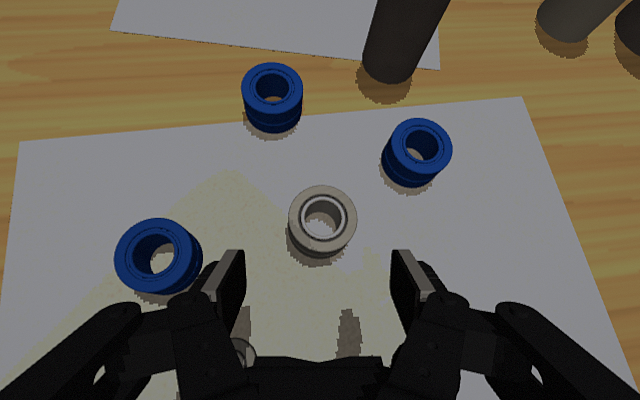

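```bash
python3 - <<'E'
from h import *
im,d,c=load('w1'); X=cloud(d,c)
box=np.zeros((400,640),bool); box[170:275,275:370]=1
m=box&(abs(X[...,2]-.03)<.003); print(m.sum(),np.nanmedian(X[m],0))
P=X[m][:,:2]; print('minEnc',cv2.minEnclosingCircle(P.astype(np.float32)))
def f(p):
    r=np.hypot(*(P-p[:2]).T); return np.clip(r-.0235,0,None)+np.clip(.0125-r,0,None)
print(least_squares(f,P.mean(0)).x, P.mean(0))
# colour contour of top-face outer ellipse by ray onto z=.03 : left/right extremes
g=cv2.cvtColor(im,cv2.COLOR_RGB2HSV)
mm=(m).astype(np.uint8); mm=cv2.morphologyEx(mm,cv2.MORPH_CLOSE,np.ones((3,3)))
cs,_=cv2.findContours(mm,cv2.RETR_EXTERNAL,cv2.CHAIN_APPROX_NONE); k=max(cs,key=cv2.contourArea); e=cv2.fitEllipse(k); print(e,onz(c,*e[0],.03))
for n,u,v in(('top0',403.58,212.44),): 
    i2,d2,c2=load(n); print(onz(c2,u,v,.03))
a=cv2.resize(im[160:290,250:400,::-1],None,fx=4,fy=4); cv2.imwrite('pics/w1c.png',a)
E
```

```text
2669 [ 0.54945122 -0.29343914  0.02955122]
minEnc ((0.5508987903594971, -0.29422566294670105), 0.023806963115930557)
[ 0.55076821 -0.29413527] [ 0.54992586 -0.29374145]
((322.1145935058594, 218.8109588623047), (66.5918197631836, 68.74146270751953), 109.74132537841797) [ 0.54970327 -0.29364705  0.03      ]
[ 0.55022892 -0.29218045  0.03      ]
```

View pics/w1c.png

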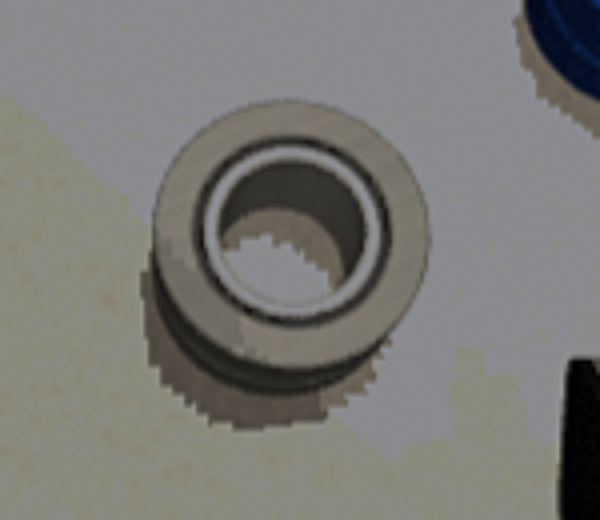

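Call:
{"name": "move_arm", "arguments": {"deltas": [[-0.016,0.006,0.09,0.3,75],[-0.016,0.006,0.09,0.3,75],[-0.016,0.006,0.09,0.3,75],[-0.016,0.006,0.09,0.3,75],[-0.016,0.006,0.09,0.3,75],[-0.016,0.006,0.09,0.3,75],[-0.016,0.006,0.09,0.3,75],[-0.016,0.006,0.09,0.3,75]]}}

```text
t: 20.2
tcp_pos: [0.5211, -0.2863, 0.0689]
tool_rot: [0.947, -0.12, 0.295, 0.037]
force: [-0.1, -0.6, -0.4]
finger_gap: 0.749
```

```bash
python3 - <<'E'
from h import *
st(); s=manip.sense()
z=R.from_quat(s['tool_rot']).as_matrix()[:,2]
print(tf(np.array([.5504,-.2938,.024])+.008*z-s['tcp_pos']))
E
```

```text
t 20.2 q [-0.85   0.734  2.048  2.007  0.361 -0.972] p [ 0.5211 -0.2863  0.0689] F [-0.14 -0.61 -0.36] gap 0.749
x [ 0.797 -0.206  0.568] y [-0.25  -0.968 -0.001] z [ 0.55  -0.141 -0.823]
[-0.001 -0.     0.155]
```

Call:
{"name": "move_arm", "arguments": {"deltas": [[0,0,0.04,0,75],[0,0,0.08,0,75],[0,0,0.11,0,75],[0,0,0.135,0,75],[0,0,0.15,0,75],[0,0,0.155,0,75],[0,0,0.155,0,62],[0,0,0.155,0,40]], "force": 45}}

```text
t: 20.87
tcp_pos: [0.5547, -0.2946, 0.0171]
tool_rot: [0.947, -0.121, 0.295, 0.036]
force: [1.3, -0.9, -1.4]
finger_gap: 0.535
```

```bash
python3 - <<'E'
from h import *
st()
E
```

```text
t 20.87 q [-0.807  0.855  1.965  2.151  0.366 -1.082] p [ 0.5547 -0.2946  0.0171] F [ 1.32 -0.85 -1.39] gap 0.535
x [ 0.797 -0.207  0.567] y [-0.25  -0.968 -0.002] z [ 0.549 -0.14  -0.824]
```

```bash
cat > sim.py <<'E'
from h import *
lo=np.array([-3.08,-.75,.2195,-1.43,0.0,-2.85]);hi=np.array([3.08,2.2,2.44,4.57,2.65,2.85])
def fkT(q):
    p,A=F.fk(PK,q); return p,A*R.from_euler('z',np.pi/2)
def best(pt,Rt,q0,w=.56):
    def f(q):
        p,A=fkT(q); return np.concatenate([p-pt,w*(Rt.inv()*A).as_rotvec()])
    return least_squares(f,np.clip(q0,lo+1e-4,hi-1e-4),bounds=(lo,hi)).x
def call(q,dw,tw=0,w=.56,n=8):
    p0,R0=fkT(q); Rt=R0*R.from_euler('z',tw)
    for i in range(n):
        p,A=fkT(q); e=p0+np.array(dw)-p; L=np.linalg.norm(e); e=e*min(1,.0417/L) if L>0 else e
        q=best(p+e,Rt,q,w)
    return q
def desc(q):
    p,A=fkT(q); z=A.as_matrix()[:,2]; return 'q',np.round(q,2),'p',np.round(p,3),'tilt',round(np.degrees(np.arccos(-z[2])),1),'yaw',round(np.arctan2(z[1],z[0]),3),'yz',round(A.as_matrix()[2,1],3)
E
python3 - <<'E'
from sim import *
q=np.array([-.397,1.103,.22,.068,1.378,-1.657]); print(desc(q))
A=fkT(q)[1].as_matrix()
for w in (.56,.3,1.):
    print(w,desc(call(q,A@np.array([-.4,0.01,.07]),0,w)))
q=np.array([-.807,.855,1.965,2.151,.366,-1.082]); print(desc(q))
for az in (-.5,-.9):
  q1=call(q,[-.1,0,.1]); print(desc(q1))
  for i in range(5):
    p=fkT(q1)[0]; a=np.arctan2(p[1],p[0])
    q1=call(q1,-.35*np.array([np.cos(a),np.sin(a),0])+ .3*(az-a)*np.array([-np.sin(a),np.cos(a),0])); print(desc(q1))
E
```

```text
('q', array([-0.4 ,  1.1 ,  0.22,  0.07,  1.38, -1.66]), 'p', array([ 1.023, -0.288,  0.267]), 'tilt', np.float64(25.5), 'yaw', np.float64(-0.242), 'yz', np.float64(0.029))
0.56 ('q', array([-0.4 ,  1.1 ,  0.22,  0.07,  1.34, -1.66]), 'p', array([ 1.031, -0.291,  0.273]), 'tilt', np.float64(27.7), 'yaw', np.float64(-0.245), 'yz', np.float64(0.03))
0.3 ('q', array([-0.4 ,  1.11,  0.22,  0.08,  1.25, -1.66]), 'p', array([ 1.054, -0.298,  0.28 ]), 'tilt', np.float64(32.7), 'yaw', np.float64(-0.25), 'yz', np.float64(0.032))
1.0 ('q', array([-0.4 ,  1.1 ,  0.22,  0.07,  1.37, -1.66]), 'p', array([ 1.025, -0.29 ,  0.27 ]), 'tilt', np.float64(26.2), 'yaw', np.float64(-0.243), 'yz', np.float64(0.029))
('q', array([-0.81,  0.86,  1.96,  2.15,  0.37, -1.08]), 'p', array([ 0.555, -0.295,  0.017]), 'tilt', np.float64(34.5), 'yaw', np.float64(-0.251), 'yz', np.float64(-0.002))
('q', array([-0.99,  0.6 ,  2.15,  1.76,  0.4 , -0.86]), 'p', array([ 0.455, -0.295,  0.117]), 'tilt', np.float64(34.5), 'yaw', np.float64(-0.251), 'yz', np.float64(-0.002))
('q', array([-1.27,  0.37,  2.44,  1.52,  0.49, -
[... 1161 characters left out ...]
023))
('q', array([-2.74, -0.01,  2.44,  0.32,  1.23, -1.12]), 'p', array([ 0.047, -0.193,  0.252]), 'tilt', np.float64(33.2), 'yaw', np.float64(-0.173), 'yz', np.float64(-0.037))
('q', array([-3.08, -0.32,  2.44,  0.09,  1.59, -1.3 ]), 'p', array([ 0.071, -0.133,  0.29 ]), 'tilt', np.float64(32.8), 'yaw', np.float64(-0.105), 'yz', np.float64(-0.068))
('q', array([-3.08, -0.16,  2.37,  0.05,  1.51, -1.31]), 'p', array([ 0.008, -0.126,  0.29 ]), 'tilt', np.float64(32.6), 'yaw', np.float64(-0.035), 'yz', np.float64(-0.098))
('q', array([-3.08, -0.5 ,  2.44,  0.02,  1.77, -1.3 ]), 'p', array([ 0.118, -0.108,  0.301]), 'tilt', np.float64(32.4), 'yaw', np.float64(0.033), 'yz', np.float64(-0.128))
```

```bash
cat > scan.py <<'E'
from sim import *
O=np.array([.597,.172,0]);xt=np.array([.9627,-.2706,0]);yt=np.array([.2706,.9627,0])
def poses(z):
    P=[('pick',np.array([.5504,-.2938,.024])+.008*z),('lift',np.array([.55,-.28,.2])),('mid',np.array([.60,-.1,.33])),('p3',np.array([.524,.187,.33]))]
    P+= [('p4',np.array([.524,.187,.18]))]+[('home%d'%int(h*1e3),O+[0,0,h]+.008*z*[1,1,0]) for h in (.18,.142)]
    for th in (1.9,1.0,0): P.append(('han%.1f'%th,O-.038*xt+(-.12+.05*np.cos(th))*yt+[0,0,.17+.05*np.sin(th)]-.004*z))
    return P
if __name__=='__main__':
  for T in (30,32,34.5,37):
    for yaw in (-.25,-.15,-.05,.05,.2,.35):
        Rt=leanR(np.radians(T),yaw,1); z=Rt.as_matrix()[:,2]; q=np.array([-.8,.86,1.96,2.1,.36,-1.1]); out=[]; ok=True;
        for n,p in poses(z):
            q2,e=ikR(p,Rt,q)
            if e>1e-3: ok=False; out.append(n+'!'); 
            else: out.append('%s:%.2f/%.2f/%.2f'%(n,q2[3],q2[4],q2[5])); q=q2
        print(T,yaw,ok,' '.join(out) if (ok or T==30) else [o for o in out if '!' in o])
E
python3 scan.py
```

```text
30 -0.25 True pick:1.84/0.27/-0.75 lift:0.65/0.42/0.50 mid:0.11/0.62/1.37 p3:-0.40/0.70/2.34 p4:-0.82/0.35/2.82 home180:-0.62/0.38/2.55 home142:-0.79/0.31/2.73 han1.9:-0.37/0.26/2.09 han1.0:-0.51/0.30/2.32 han0.0:-0.81/0.24/2.67
30 -0.15 True pick:1.66/0.31/-0.68 lift:0.70/0.48/0.35 mid:0.22/0.64/1.17 p3:-0.32/0.66/2.17 p4:-0.77/0.28/2.67 home180:-0.52/0.32/2.35 home142:-0.71/0.25/2.55 han1.9:-0.11/0.23/1.72 han1.0:-0.32/0.26/2.02 han0.0:-0.67/0.17/2.42
30 -0.05 True pick:1.50/0.36/-0.64 lift:0.73/0.55/0.22 mid:0.31/0.67/0.98 p3:-0.22/0.62/1.98 p4:-0.65/0.21/2.43 home180:-0.36/0.28/2.09 home142:-0.54/0.19/2.27 han1.9:0.20/0.23/1.30 han1.0:-0.05/0.23/1.64 han0.0:-0.32/0.12/1.95
30 0.05 True pick:1.37/0.41/-0.61 lift:0.74/0.62/0.12 mid:0.39/0.72/0.81 p3:-0.11/0.60/1.77 p4:-0.39/0.16/2.07 home180:-0.14/0.25/1.76 home142:-0.22/0.15/1.85 han1.9:0.46/0.26/0.93 han1.0:0.25/0.24/1.23 han0.0:0.26/0.12/1.27
30 0.2 True pick:1.19/0.49/-0.59 lift:0.73/0.72/-0.02 mid:0.47/0.79/0.59 p3:0.07/0.59/1.44 p4:0.28/0.14/1.23 home180:0.26/0.25/1.20 home142:0.42/0.16/1.04 han1.9:0.69/0.34/0.53 han1.0:0.58/
[... 1871 characters left out ...]
.25 False ['p4!', 'home180!', 'home142!', 'han1.9!', 'han1.0!', 'han0.0!']
37 -0.15 False ['p4!', 'home180!', 'home142!', 'han1.9!', 'han1.0!', 'han0.0!']
37 -0.05 False ['p4!', 'home180!', 'home142!', 'han0.0!']
37 0.05 False ['p4!', 'home142!']
37 0.2 True pick:1.46/0.58/-0.90 lift:0.97/0.72/-0.28 mid:0.69/0.70/0.37 p3:0.13/0.40/1.38 p4:2.62/0.10/-1.12 home180:1.28/0.09/0.18 home142:2.33/0.11/-0.87 han1.9:1.39/0.28/-0.20 han1.0:1.43/0.21/-0.13 han0.0:2.13/0.20/-0.80
37 0.35 True pick:1.26/0.65/-0.84 lift:0.90/0.83/-0.35 mid:0.73/0.82/0.19 p3:0.43/0.45/0.94 p4:1.95/0.19/-0.63 home180:1.34/0.21/-0.04 home142:1.83/0.21/-0.54 han1.9:1.28/0.41/-0.26 han1.0:1.33/0.34/-0.21 han0.0:1.77/0.30/-0.62
```

```bash
cat > s2.py <<'E'
from sim import *
q0=np.array([-.807,.855,1.965,2.151,.366,-1.082])
p0=fkT(q0)[0]
for tgt in ([.52,-.28,.12],[.47,-.26,.12],[.45,-.15,.12],[.5,-.2,.1],[.45,-.27,.2]):
    q=q0.copy()
    t=np.array(tgt)
    q=call(q,[0,0,.08],-.5,.6); q=call(q,t-fkT(q)[0],-.5,.6); q=call(q,t-fkT(q)[0],-.5,.6)
    print(tgt,desc(q))
    for i in range(5):
        q=call(q,t-fkT(q)[0],-.5,.6); print('   ',desc(q))
E
python3 s2.py
```

```text
[0.52, -0.28, 0.12] ('q', array([-0.84,  0.61,  2.04,  1.67,  0.32, -2.11]), 'p', array([ 0.52, -0.28,  0.12]), 'tilt', np.float64(34.5), 'yaw', np.float64(-0.251), 'yz', np.float64(0.565))
    ('q', array([-0.84,  0.61,  2.04,  1.67,  0.32, -2.61]), 'p', array([ 0.52, -0.28,  0.12]), 'tilt', np.float64(34.5), 'yaw', np.float64(-0.251), 'yz', np.float64(0.516))
    ('q', array([-0.83,  0.59,  2.01,  1.43,  0.32, -2.85]), 'p', array([ 0.527, -0.284,  0.131]), 'tilt', np.float64(33.4), 'yaw', np.float64(-0.241), 'yz', np.float64(0.336))
    ('q', array([-0.79,  0.56,  1.94,  0.98,  0.32, -2.85]), 'p', array([ 0.54 , -0.283,  0.145]), 'tilt', np.float64(30.4), 'yaw', np.float64(-0.253), 'yz', np.float64(0.079))
    ('q', array([-0.72,  0.55,  1.89,  0.56,  0.31, -2.85]), 'p', array([ 0.549, -0.271,  0.146]), 'tilt', np.float64(26.5), 'yaw', np.float64(-0.35), 'yz', np.float64(-0.179))
    ('q', array([-0.64,  0.58,  1.91,  0.13,  0.23, -2.85]), 'p', array([ 0.545, -0.255,  0.128]), 'tilt', np.float64(24.8), 'yaw', np.float64(-0.568), 'yz', np.float64(-0.372))
[0.47, -0.26, 0.12] ('q', a
[... 3568 characters left out ...]
q', array([-0.97,  0.38,  2.14,  1.22,  0.41, -2.74]), 'p', array([ 0.45, -0.27,  0.2 ]), 'tilt', np.float64(34.5), 'yaw', np.float64(-0.251), 'yz', np.float64(0.341))
    ('q', array([-0.91,  0.34,  2.06,  0.9 ,  0.43, -2.85]), 'p', array([ 0.464, -0.269,  0.222]), 'tilt', np.float64(32.3), 'yaw', np.float64(-0.263), 'yz', np.float64(0.077))
    ('q', array([-0.79,  0.31,  1.99,  0.52,  0.42, -2.85]), 'p', array([ 0.487, -0.249,  0.235]), 'tilt', np.float64(28.8), 'yaw', np.float64(-0.355), 'yz', np.float64(-0.194))
    ('q', array([-0.64,  0.35,  2.  ,  0.14,  0.32, -2.85]), 'p', array([ 0.498, -0.216,  0.217]), 'tilt', np.float64(27.2), 'yaw', np.float64(-0.543), 'yz', np.float64(-0.399))
```

```bash
python3 - <<'E'
from h import *
im,d,c=snap('scene','s2')
p=manip.sense()['tcp_pos']; print(proj(c,p))
cv2.imwrite('pics/s2c.png',cv2.resize(im[130:350,100:380,::-1],None,fx=2.7,fy=2.7,interpolation=cv2.INTER_CUBIC))
E
```

```text
[[242.18685729 300.74581776]]
```

View pics/s2c.png

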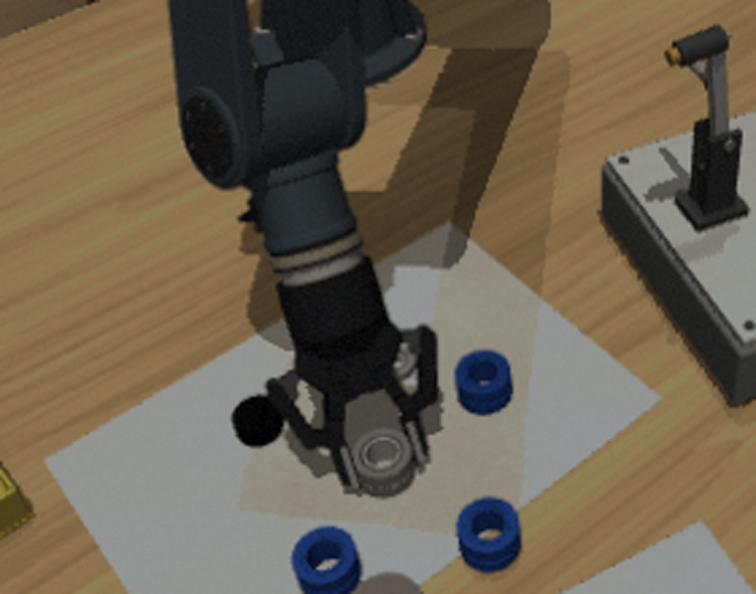

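The grasp registered at gap 0.535, but the joint check shows the tool can't carry this lean to the tester: joint 6 would run out of range at the arbor. I'll let go while the bearing still stands on the bench. Then I'll ease the lean to about 30° and re-grasp without any twist between pick and place.

Call:
{"name": "move_arm", "arguments": {"deltas": [[0,0,0,0,75],[0,0,0,0,75],[0,0,-0.05,0,75],[0,0,-0.1,-0.2,75],[0,0,-0.15,-0.4,75],[0,0,-0.2,-0.6,75],[0,0,-0.22,-0.8,75],[0,0,-0.24,-1,75]]}}

```text
t: 21.58
tcp_pos: [0.5017, -0.2812, 0.097]
tool_rot: [0.947, 0.12, 0.276, 0.109]
force: [0.1, -0.6, 0.8]
finger_gap: 0.747
```

```bash
python3 - <<'E'
from h import *
st(); s=manip.sense()
print(tf(np.array([.47,-.17,.11])-s['tcp_pos']))
E
```

```text
t 21.58 q [-0.877  0.662  2.088  1.891  0.358 -1.38 ] p [ 0.5017 -0.2812  0.097 ] F [ 0.09 -0.58  0.75] gap 0.747
x [0.819 0.287 0.497] y [ 0.166 -0.948  0.273] z [ 0.55  -0.141 -0.823]
[ 0.031 -0.268 -0.109]
```

Call:
{"name": "move_arm", "arguments": {"deltas": [[0.03,-0.27,-0.11,-1,75],[0.03,-0.27,-0.11,-1,75],[0.03,-0.27,-0.11,-1,75],[0.03,-0.27,-0.11,-1,75],[0.03,-0.27,-0.11,-1,75],[0.03,-0.27,-0.11,-1,75],[0.03,-0.27,-0.11,-1,75],[0.03,-0.27,-0.11,-1,75]]}}

```text
t: 22.25
tcp_pos: [0.4707, -0.1695, 0.1092]
tool_rot: [0.889, 0.348, 0.241, 0.173]
force: [-0.2, -0.4, 0.8]
finger_gap: 0.749
```

Call:
{"name": "move_arm", "arguments": {"deltas": [[0,0,0,-1,75],[0,0,0,-1,75],[0,0,0,-1,75],[0,0,0,-1,75],[0,0,0,-1,75],[0,0,0,-1,75],[0,0,0,-1,75],[0,0,0,-1,75]]}}

```text
t: 22.92
tcp_pos: [0.4704, -0.1696, 0.1089]
tool_rot: [0.776, 0.556, 0.191, 0.227]
force: [-0.3, 0.8, -0.5]
finger_gap: 0.745
```

```bash
python3 - <<'E'
from sim import *
st(); q=manip.sense()['q']; print(desc(q))
for i in range(3):
    q=call(q,[0,0,0],-.5,.6); print(desc(q))
E
```

```text
t 22.92 q [-0.725  0.623  2.291  2.437  0.412 -2.804] p [ 0.4704 -0.1696  0.1089] F [-0.27  0.79 -0.48] gap 0.745
x [0.308 0.95  0.043] y [ 0.777 -0.277  0.565] z [ 0.549 -0.14  -0.824]
('q', array([-0.73,  0.62,  2.29,  2.44,  0.41, -2.8 ]), 'p', array([ 0.471, -0.17 ,  0.109]), 'tilt', np.float64(34.5), 'yaw', np.float64(-0.25), 'yz', np.float64(0.565))
('q', array([-0.73,  0.54,  2.22,  2.  ,  0.3 , -2.85]), 'p', array([ 0.482, -0.178,  0.132]), 'tilt', np.float64(32.7), 'yaw', np.float64(-0.215), 'yz', np.float64(0.501))
('q', array([-0.71,  0.49,  2.16,  1.53,  0.26, -2.85]), 'p', array([ 0.491, -0.182,  0.15 ]), 'tilt', np.float64(31.2), 'yaw', np.float64(-0.202), 'yz', np.float64(0.332))
('q', array([-0.68,  0.45,  2.1 ,  1.07,  0.26, -2.85]), 'p', array([ 0.502, -0.182,  0.167]), 'tilt', np.float64(29.5), 'yaw', np.float64(-0.208), 'yz', np.float64(0.096))
```

Call:
{"name": "move_arm", "arguments": {"deltas": [[0,0,0,-1,75],[0,0,0,-1,75],[0,0,0,-1,75],[0,0,0,-1,75],[0,0,0,-1,75],[0,0,0,-1,75],[0,0,0,-1,75],[0,0,0,-1,75]]}}

```text
t: 23.58
tcp_pos: [0.481, -0.1771, 0.1317]
tool_rot: [0.617, 0.735, 0.131, 0.249]
force: [-0.2, 0.3, 0.0]
finger_gap: 0.752
```

```bash
python3 - <<'E'
from sim import *
st(); s=manip.sense(); q=s['q']; print(desc(q))
d=np.array([.45,-.15,.1])-s['tcp_pos']; print(tf(d))
for dd in (d,d*0): print(desc(call(q,dd,-.5,.6)))
E
```

```text
t 23.58 q [-0.725  0.541  2.219  2.008  0.296 -2.854] p [ 0.481  -0.1771  0.1317] F [-0.2   0.28  0.02] gap 0.752
x [-0.114  0.972 -0.204] y [0.842 0.203 0.5  ] z [ 0.528 -0.115 -0.842]
('q', array([-0.73,  0.54,  2.22,  2.01,  0.3 , -2.85]), 'p', array([ 0.481, -0.177,  0.132]), 'tilt', np.float64(32.7), 'yaw', np.float64(-0.214), 'yz', np.float64(0.5))
[ 0.091 -0.091  0.018]
('q', array([-0.69,  0.47,  2.2 ,  1.55,  0.24, -2.85]), 'p', array([ 0.475, -0.159,  0.148]), 'tilt', np.float64(29.6), 'yaw', np.float64(-0.188), 'yz', np.float64(0.323))
('q', array([-0.71,  0.49,  2.16,  1.53,  0.26, -2.85]), 'p', array([ 0.491, -0.181,  0.15 ]), 'tilt', np.float64(31.1), 'yaw', np.float64(-0.2), 'yz', np.float64(0.332))
```

Call:
{"name": "move_arm", "arguments": {"deltas": [[0.05,-0.05,0.01,-1,75],[0.05,-0.05,0.01,-1,75],[0.05,-0.05,0.01,-1,75],[0.05,-0.05,0.01,-1,75],[0.05,-0.05,0.01,-1,75],[0.05,-0.05,0.01,-1,75],[0.05,-0.05,0.01,-1,75],[0.05,-0.05,0.01,-1,75]]}}

```text
t: 24.25
tcp_pos: [0.4803, -0.1688, 0.1462]
tool_rot: [0.42, 0.87, 0.066, 0.25]
force: [0.2, -0.1, -0.1]
finger_gap: 0.748
```

```bash
python3 - <<'E'
from sim import *
from scan import poses
st(); s=manip.sense(); q=s['q']; print(desc(q))
A=R.from_quat(s['tool_rot']).as_matrix(); z=A[:,2]
T=np.arccos(-z[2]);yaw=np.arctan2(z[1],z[0]); Rt=leanR(T,yaw,1)
print('twist needed',((R.from_quat(s['tool_rot']).inv())*Rt).as_rotvec())
qq=np.array([-.8,.86,1.96,1.8,.3,-.75])
for n,p in poses(z): 
    q2,e=ikR(p,Rt,qq); print(n,np.round(q2,2),round(e,4)); qq=q2
pre=np.array([.5504,-.2938,.024])+.008*z-.06*z; print('pre',pre,tf(pre-s['tcp_pos']))
E
```

```text
t 24.25 q [-0.701  0.485  2.183  1.543  0.247 -2.854] p [ 0.4803 -0.1688  0.1462] F [ 0.15 -0.09 -0.07] gap 0.748
x [-0.522  0.764 -0.379] y [0.698 0.638 0.326] z [ 0.491 -0.095 -0.866]
('q', array([-0.7 ,  0.49,  2.18,  1.54,  0.25, -2.85]), 'p', array([ 0.481, -0.169,  0.146]), 'tilt', np.float64(30.0), 'yaw', np.float64(-0.19), 'yz', np.float64(0.326))
twist needed [ 2.15932182e-16 -7.19773939e-17  2.43153342e+00]
pick [-0.8   0.83  1.92  1.73  0.29 -0.71] 0.0
lift [-0.79  0.46  1.87  0.69  0.46  0.41] 0.0
mid [-0.4   0.25  1.75  0.17  0.63  1.25] 0.0
p3 [ 0.25  0.21  1.81 -0.35  0.67  2.24] 0.0
p4 [ 0.25  0.46  1.99 -0.8   0.3   2.74] 0.0
home180 [ 0.18  0.52  1.84 -0.57  0.35  2.44] 0.0
home142 [ 0.18  0.59  1.86 -0.75  0.27  2.63] 0.0
han1.9 [-0.09  0.32  2.06 -0.22  0.24  1.88] 0.0
han1.0 [ 0.02  0.36  2.02 -0.41  0.27  2.15] 0.0
han0.0 [ 0.08  0.46  2.03 -0.74  0.2   2.54] 0.0
pre [ 0.52488079 -0.28887986  0.06903956] [-0.214 -0.177  0.25 ]
```

Call:
{"name": "move_arm", "arguments": {"deltas": [[-0.22,-0.16,0.17,1,75],[-0.22,-0.16,0.17,1,75],[-0.22,-0.16,0.17,1,75],[-0.22,-0.16,0.17,1,75],[-0.22,-0.16,0.17,1,75],[-0.22,-0.16,0.17,1,75],[-0.22,-0.16,0.17,1,75],[-0.22,-0.16,0.17,1,75]]}}

```text
t: 24.92
tcp_pos: [0.515, -0.2817, 0.1006]
tool_rot: [0.621, 0.74, 0.126, 0.226]
force: [-0.5, -1.0, 0.6]
finger_gap: 0.753
```

Call:
{"name": "move_arm", "arguments": {"deltas": [[0,0,0,1,75],[0,0,0,1,75],[0,0,0,1,75],[0,0,0,1,75],[0,0,0,1,75],[0,0,0,1,75],[0,0,0,1,75],[0,0,0,1,75]]}}

```text
t: 25.58
tcp_pos: [0.5157, -0.2832, 0.1008]
tool_rot: [0.784, 0.564, 0.178, 0.189]
force: [0.7, 0.9, -0.1]
finger_gap: 0.748
```

Call:
{"name": "move_arm", "arguments": {"deltas": [[0,0,0,1,75],[0,0,0,1,75],[0,0,0,1,75],[0,0,0,1,75],[0,0,0,1,75],[0,0,0,1,75],[0,0,0,1,75],[0,0,0,1,75]]}}

```text
t: 26.25
tcp_pos: [0.5157, -0.2836, 0.1006]
tool_rot: [0.899, 0.352, 0.219, 0.139]
force: [-0.5, -0.3, -0.1]
finger_gap: 0.751
```

Call:
{"name": "move_arm", "arguments": {"deltas": [[0,0,0,1,75],[0,0,0,1,75],[0,0,0,1,75],[0,0,0,1,75],[0,0,0,1,75],[0,0,0,1,75],[0,0,0,1,75],[0,0,0,1,75]]}}

```text
t: 26.92
tcp_pos: [0.5157, -0.2837, 0.1006]
tool_rot: [0.959, 0.118, 0.246, 0.08]
force: [-1.3, 0.4, -0.5]
finger_gap: 0.749
```

```bash
python3 - <<'E'
from sim import *
st(); s=manip.sense(); q=s['q']; print(desc(q))
A=R.from_quat(s['tool_rot']).as_matrix(); z=A[:,2]
T=np.arccos(-z[2]);yaw=np.arctan2(z[1],z[0]); Rt=leanR(T,yaw,1)
print('twist needed',((R.from_quat(s['tool_rot']).inv())*Rt).as_rotvec())
pre=np.array([.5504,-.2938,.024])+.008*z-.06*z; print('pre',pre,tf(pre-s['tcp_pos']))
E
```

```text
t 26.92 q [-0.846  0.64   1.997  1.342  0.318 -0.783] p [ 0.5157 -0.2837  0.1006] F [-1.32  0.37 -0.46] gap 0.749
x [0.85  0.266 0.454] y [ 0.187 -0.959  0.212] z [ 0.492 -0.095 -0.866]
('q', array([-0.85,  0.64,  2.  ,  1.34,  0.32, -0.78]), 'p', array([ 0.516, -0.284,  0.1  ]), 'tilt', np.float64(30.0), 'yaw', np.float64(-0.192), 'yz', np.float64(0.212))
twist needed [-1.39889806e-17  1.39889806e-17  4.37290447e-01]
pre [ 0.52484018 -0.28884075  0.06901224] [-0.02  -0.     0.081]
```

Call:
{"name": "move_arm", "arguments": {"deltas": [[-0.02,0,0.03,0.3,75],[-0.02,0,0.05,0.5,75],[-0.02,0,0.07,0.7,75],[-0.02,0,0.08,0.875,75],[-0.02,0,0.11,0.875,75],[-0.02,0,0.15,0.875,75],[-0.02,0,0.19,0.875,75],[-0.02,0,0.21,0.875,75]]}}

```text
t: 27.58
tcp_pos: [0.5507, -0.294, 0.0229]
tool_rot: [0.961, -0.093, 0.258, 0.025]
force: [0.1, -0.1, 0.3]
finger_gap: 0.75
```

```bash
python3 - <<'E'
from sim import *
st(); s=manip.sense(); q=s['q']; print(desc(q))
z=R.from_quat(s['tool_rot']).as_matrix()[:,2]
g=np.array([.5504,-.2938,.024])+.008*z; print(tf(g-s['tcp_pos']))
E
```

```text
t 27.58 q [-0.805  0.82   1.923  1.71   0.295 -0.693] p [ 0.5507 -0.294   0.0229] F [ 0.11 -0.07  0.26] gap 0.75
x [ 0.85  -0.166  0.5  ] y [-0.191 -0.982 -0.001] z [ 0.491 -0.095 -0.866]
('q', array([-0.81,  0.82,  1.92,  1.71,  0.3 , -0.69]), 'p', array([ 0.551, -0.294,  0.023]), 'tilt', np.float64(30.0), 'yaw', np.float64(-0.191), 'yz', np.float64(-0.001))
[ 0.001 -0.     0.017]
```

Call:
{"name": "move_arm", "arguments": {"deltas": [[0,0,0.01,0,75],[0,0,0.017,0,75],[0,0,0.017,0,60],[0,0,0.017,0,40],[0,0,0.017,0,40],[0,0,0.017,0,40],[0,0,0.017,0,40],[0,0,0.017,0,40]], "force": 50}}

```text
t: 28.25
tcp_pos: [0.5532, -0.2943, 0.0187]
tool_rot: [0.961, -0.094, 0.258, 0.025]
force: [-2.7, 1.8, 2.9]
finger_gap: 0.532
```

```bash
python3 - <<'E'
from sim import *
st(); print(tf([0,0,.1]),tf(np.array([.54,-.27,.2])-manip.sense()['tcp_pos']))
E
```

```text
t 28.25 q [-0.802  0.829  1.918  1.728  0.295 -0.707] p [ 0.5532 -0.2943  0.0187] F [-2.66  1.84  2.87] gap 0.532
x [ 0.849 -0.167  0.501] y [-0.193 -0.981 -0.001] z [ 0.492 -0.095 -0.866]
[ 0.125 -0.    -0.216] [ 0.189 -0.054 -0.414]
```

Call:
{"name": "move_arm", "arguments": {"deltas": [[0.02,0,-0.04,0,40],[0.06,0,-0.1,0,40],[0.1,-0.01,-0.18,0,40],[0.13,-0.02,-0.26,0,40],[0.17,-0.04,-0.34,0,40],[0.19,-0.05,-0.41,0,40],[0.22,-0.07,-0.48,0,40],[0.24,-0.09,-0.53,0,40]]}}

```text
t: 28.92
tcp_pos: [0.5375, -0.2549, 0.2535]
tool_rot: [0.961, -0.093, 0.259, 0.026]
force: [0.8, -0.1, -3.1]
finger_gap: 0.537
```

```bash
python3 - <<'E'
from sim import *
st(); p=manip.sense()['tcp_pos']
for g in ([.60,-.1,.32],[.56,.04,.33],[.524,.187,.31]): print(g,tf(np.array(g)-p))
E
```

```text
t 28.92 q [-0.765  0.346  1.871  0.556  0.538  0.573] p [ 0.5375 -0.2549  0.2535] F [ 0.79 -0.13 -3.06] gap 0.537
x [ 0.848 -0.166  0.503] y [-0.193 -0.981  0.001] z [ 0.493 -0.098 -0.865]
[0.6, -0.1, 0.32] [ 0.152 -0.41  -0.105]
[0.56, 0.04, 0.33] [ 0.021 -0.734 -0.21 ]
[0.524, 0.187, 0.31] [-0.141 -1.077 -0.247]
```

Call:
{"name": "move_arm", "arguments": {"deltas": [[0.02,-0.1,-0.06,0,40],[0.03,-0.2,-0.1,0,40],[0.035,-0.3,-0.14,0,40],[0.035,-0.4,-0.18,0,40],[0.035,-0.5,-0.21,0,40],[0.035,-0.6,-0.23,0,40],[0.035,-0.68,-0.24,0,40],[0.03,-0.75,-0.24,0,40]]}}

```text
t: 29.58
tcp_pos: [0.5577, 0.0498, 0.3406]
tool_rot: [0.961, -0.093, 0.259, 0.024]
force: [0.5, -0.2, -3.1]
finger_gap: 0.532
```

```bash
python3 - <<'E'
from sim import *
st(); p=manip.sense()['tcp_pos']
for g in ([.524,.187,.33],[.524,.187,.2]): print(g,tf(np.array(g)-p))
E
```

```text
t 29.58 q [-0.083  0.17   1.827 -0.091  0.623  1.74 ] p [0.5577 0.0498 0.3406] F [ 0.46 -0.18 -3.14] gap 0.532
x [ 0.849 -0.166  0.501] y [-0.191 -0.982 -0.002] z [ 0.493 -0.094 -0.865]
[0.524, 0.187, 0.33] [-0.142 -0.321 -0.051]
[0.524, 0.187, 0.2] [-0.305 -0.32   0.23 ]
```

Call:
{"name": "move_arm", "arguments": {"deltas": [[-0.04,-0.1,-0.02,0,40],[-0.08,-0.19,-0.03,0,40],[-0.12,-0.27,-0.04,0,40],[-0.15,-0.32,-0.03,0,40],[-0.2,-0.32,0.04,0,40],[-0.24,-0.32,0.12,0,40],[-0.28,-0.32,0.18,0,40],[-0.3,-0.32,0.22,0,40]]}}

```text
t: 30.25
tcp_pos: [0.5209, 0.1834, 0.1992]
tool_rot: [0.962, -0.093, 0.254, 0.026]
force: [0.3, -1.2, -4.1]
finger_gap: 0.529
```

```bash
python3 - <<'E'
from sim import *
st(); snap('wrist','w2'); snap('scene','s3')
E
```

```text
t 30.25 q [ 0.248  0.418  1.972 -0.671  0.35   2.6  ] p [0.5209 0.1834 0.1992] F [ 0.34 -1.22 -4.09] gap 0.529
x [ 0.853 -0.166  0.494] y [-0.193 -0.981  0.002] z [ 0.484 -0.097 -0.87 ]
```

View pics/w2.png

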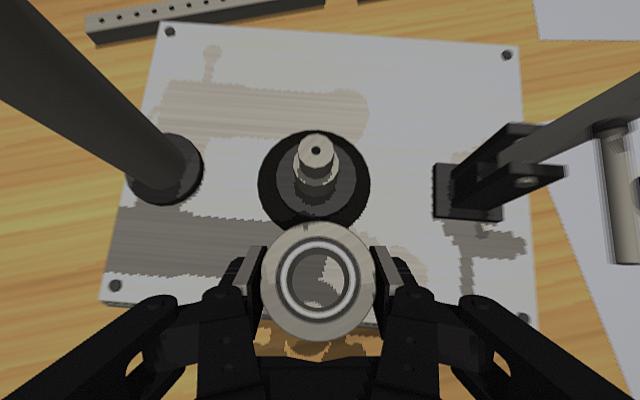

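View pics/s3.png

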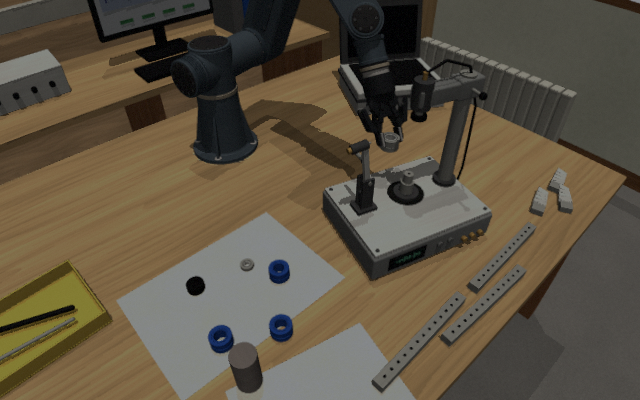

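```bash
cat > meas.py <<'E'
from sim import *
def circ(P,r):
    c,rr=cv2.minEnclosingCircle(P.astype(np.float32)); return np.array(c),rr
def meas(n,bb=(210,345,255,385),ab=(120,195,280,350)):
    im,d,c=load(n); X=cloud(d,c)
    B=np.zeros((400,640),bool); B[bb[0]:bb[1],bb[2]:bb[3]]=1; zc=np.nanpercentile(X[B][:,2],90)
    Pb=X[B&(X[...,2]>zc-.006)&(X[...,2]<zc+.006)]
    # plane
    ctr=np.median(Pb,0); Q=Pb-ctr; Q=Q[np.abs(Q[:,2])<.005]; n_=np.linalg.svd(Q,full_matrices=False)[2][2]; n_*=np.sign(n_[2])
    m=B&(np.abs((X-ctr)@n_)<.002)
    mm=cv2.morphologyEx(m.astype(np.uint8),cv2.MORPH_OPEN,np.ones((3,3)))
    cs,_=cv2.findContours(mm,cv2.RETR_EXTERNAL,cv2.CHAIN_APPROX_NONE); k=max(cs,key=cv2.contourArea)
    e=cv2.fitEllipse(cv2.convexHull(k)); zt=np.median(X[mm>0][:,2])
    print('bearing: z',zt,'normal',np.round(n_,3),'ellipse',np.round(e[0],1),np.round(e[1],1),'ctr',np.round(onz(c,*e[0],zt),4),'minenc',circ(X[mm>0][:,:2],0))
    A=np.zeros((400,640),bool); A[ab[0]:ab[1],ab[2]:ab[3]]=1
    m=(A&(np.abs(X[...,2]-.149)<.004)).astype(np.uint8); m=cv2.morphologyEx(m,cv2.MORPH_OPEN,np.ones((3,3)))
    nn,l,s,ce=cv2.connectedComponentsWithStats(m); i=1+np.argmax(s[1:,4]); m=(l==i).astype(np.uint8)
    cs,_=cv2.findContours(m,cv2.RETR_EXTERNAL,cv2.CHAIN_APPROX_NONE); k=max(cs,key=cv2.contourArea); e2=cv2.fitEllipse(cv2.convexHull(k))
    print('arbor: z',np.median(X[m>0][:,2]),'ell',np.round(e2[0],1),np.round(e2[1],1),'ctr',np.round(onz(c,*e2[0],.149),4),'minenc',circ(X[m>0][:,:2],0))
    return im
E
python3 - <<'E'
from meas import *
im=meas('w2'); cv2.imwrite('pics/w2c.png',cv2.resize(im[120:350,240:400,::-1],None,fx=2.6,fy=2.6,interpolation=cv2.INTER_CUBIC))
im,d,c=load('top0'); 
g=cv2.imread('pics/top0.png')
E
```

```text
bearing: z 0.21012059230209404 normal [0.01  0.001 1.   ] ellipse [317.5 281.3] [118.9 120.9] ctr [0.5176 0.1841 0.2101] minenc (array([0.52165514, 0.18252988]), 0.02698010951280594)
arbor: z 0.1487277455670995 ell [315.4 151.1] [35.9 36.6] ctr [0.5965 0.1698 0.149 ] minenc (array([0.59735298, 0.16974209]), 0.011846700683236122)
```

View pics/w2c.png

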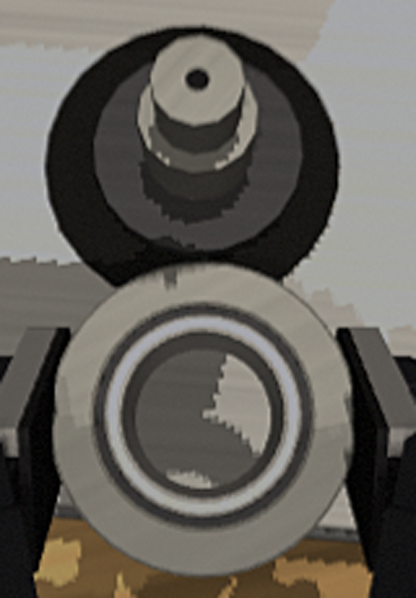

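Call:
{"name": "move_arm", "arguments": {"deltas": [[0.01,0,0.03,0,40],[0.03,0,0.05,0,40],[0.05,0,0.07,0,40],[0.08,0,0.09,0,40],[0.1,0,0.11,0,40],[0.12,-0.002,0.13,0,40],[0.14,-0.003,0.145,0,40],[0.144,-0.003,0.15,0,40]]}}

```text
t: 31.02
tcp_pos: [0.6061, 0.1693, 0.1809]
tool_rot: [0.961, -0.094, 0.26, 0.024]
force: [-0.6, 0.2, -2.6]
finger_gap: 0.524
```

```bash
python3 - <<'E'
from meas import *
st(); snap('wrist','w3'); st()
E
```

```text
t 31.02 q [ 0.178  0.522  1.826 -0.564  0.346  2.435] p [0.6061 0.1693 0.1809] F [-0.61  0.24 -2.63] gap 0.524
x [ 0.848 -0.169  0.503] y [-0.194 -0.981 -0.003] z [ 0.494 -0.095 -0.864]
t 31.07 q [ 0.178  0.522  1.827 -0.565  0.346  2.436] p [0.6053 0.1692 0.1805] F [-0.22  0.   -3.03] gap 0.529
x [ 0.848 -0.168  0.502] y [-0.194 -0.981 -0.002] z [ 0.493 -0.096 -0.865]
```

View pics/w3.png

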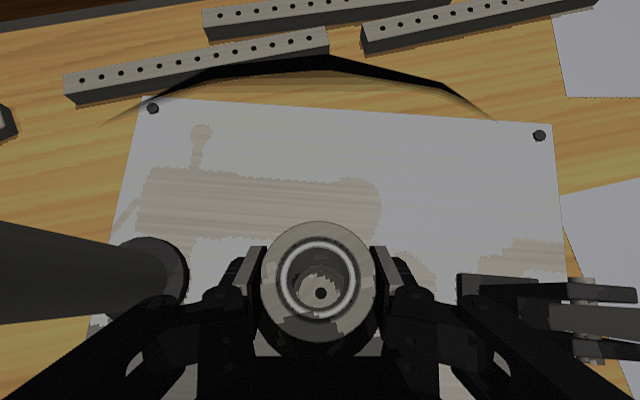

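```bash
python3 - <<'E'
from meas import *
im,d,c=load('w3')
g=cv2.cvtColor(im,cv2.COLOR_RGB2GRAY)
cv2.imwrite('pics/w3c.png',cv2.resize(im[215:350,250:385,::-1],None,fx=4.3,fy=4.3,interpolation=cv2.INTER_CUBIC))
sub=g[284:302,311:331].astype(float); print(sub.min())
m=sub<60; ys,xs=np.nonzero(m); print(m.sum(),xs.mean()+311,ys.mean()+284)
print(g[284:302,311:331])
X=cloud(d,c); B=np.zeros((400,640),bool); B[215:350,255:385]=1; m=B&(abs(X[...,2]-.1915)<.003); m=cv2.morphologyEx(m.astype(np.uint8),cv2.MORPH_OPEN,np.ones((3,3)))
print(m.sum(), np.nanmedian(X[m>0],0)); 
cs,_=cv2.findContours(m,cv2.RETR_CCOMP,cv2.CHAIN_APPROX_NONE)
for k in cs:
    if len(k)>60: e=cv2.fitEllipse(k); print(e,onz(c,*e[0],.1915))
E
```

```text
7.0
100 320.29 292.85
[[112 113 114 116 116 118 119 119 122 122 120 121 119 117 116 116 115 114
  116 119]
 [114 115 114 116 117 117 120 122 124 122 124 123 120 118 115 115 113 116
  116 118]
 [115 116 115 115 116 120 123 129 120 114 117 118 123 116 116 115 116 116
  118 119]
 [114 116 117 116 121 126 113 109  87  70  78  90 105 116 118 115 116 116
  117 118]
 [114 116 117 118 125 117  66  31  10  13  11   7  39  83 114 118 117 117
  118 116]
 [116 115 117 123 121  70  19  16  19  22  21  19  14  16  95 120 121 120
  117 118]
 [115 117 120 127  91  30  20  22  20  26  25  23  18  16  41 110 121 118
  119 118]
 [116 118 120 131  58  17  21  17  19  20  21  19  23  19  11  76 120 120
  118 117]
 [116 118 122 132  53  15  20  20  22  24  22  24  23  21  14  61 121 120
  118 116]
 [119 121 122 131  46  13  21  20  20  23  22  21  24  18  10  52 120 120
  118 117]
 [119 120 121 130  55  18  16  20  19  22  23  21  21  20  11  68 117 120
  117 117]
 [119 118 119 127  72  23  16  19  22  25  21  22  20  17  13 101 120 118
  117 118]
 [119 119 119 122  98  47  20  20  18  21  20  20  19   8  60 121 121 117
  117 119]
 [117 118 117 117 123  97  45  13  13  17  15  14   8  33 103 120 117 117
  118 118]
 [119 116 115 116 117 121  91  66  42  30  38  37  72  91 120 120 117 118
  118 117]
 [116 117 115 114 114 114 120 114  96  86  94  92 123 123 120 117 117 117
  118 117]
 [116 116 114 113 112 113 116 120 122 124 123 121 120 118 117 118 116 117
  117 115]
 [113 113 112 112 114 115 117 118 118 117 118 117 119 116 117 118 118 116
  116 117]]
8338 [0.60231703 0.16987107 0.19176591]
((317.98516845703125, 280.7044677734375), (119.11349487304688, 122.54129791259766), 77.77986145019531) [0.60288028 0.16960016 0.1915    ]
((317.7986145019531, 279.62799072265625), (63.13019561767578, 64.35835266113281), 7.096981048583984) [0.60330222 0.16959188 0.1915    ]
```

View pics/w3c.png

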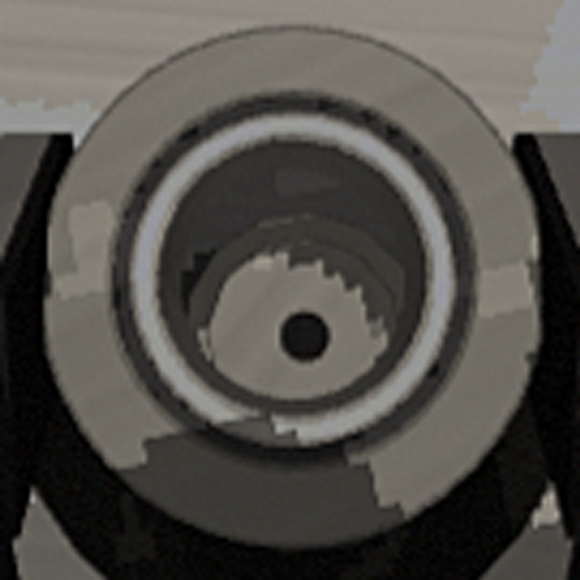

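```bash
python3 - <<'E'
from meas import *
im,d,c=load('w3'); a=onz(c,320.29,292.85,.149); print('arbor',a)
tp=np.array([.6061,.1693,.1809]); off=tp[:2]-np.array([.6031,.1696]); print('tcp-bearing',off)
s=manip.sense(); print(s['tcp_pos'],s['qd'].round(3))
t=np.array([*(a[:2]+off),.1735]); print(t,t-s['tcp_pos'],tf(t-s['tcp_pos']))
E
```

```text
arbor [0.5977229  0.16952982 0.149     ]
tcp-bearing [ 0.003  -0.0003]
[0.60528949 0.16917637 0.18052361] [ 0.013 -0.014  0.042 -0.013  0.007  0.019]
[0.6007229  0.16922982 0.1735    ] [-4.56658913e-03  5.34525633e-05 -7.02361290e-03] [-0.019  0.002  0.01 ]
```

Call:
{"name": "move_arm", "arguments": {"deltas": [[-0.019,0.001,0.01,0,40],[-0.019,0.001,0.01,0,40],[-0.019,0.001,0.01,0,40],[-0.019,0.001,0.01,0,40],[-0.019,0.001,0.01,0,40],[-0.019,0.001,0.01,0,40],[-0.019,0.001,0.01,0,40],[-0.019,0.001,0.01,0,40]]}}

```text
t: 31.73
tcp_pos: [0.5987, 0.1703, 0.1732]
tool_rot: [0.961, -0.094, 0.258, 0.024]
force: [-0.6, -0.8, -2.4]
finger_gap: 0.532
```

```bash
cat > m4.py <<'E'
from meas import *
def bore(n,zoff=.0187,win=(315,275,26,22)):
    s=manip.sense(); tp=s['tcp_pos'].copy(); im,d,c=snap('wrist',n); st()
    zt=tp[2]-zoff+.03
    X=cloud(d,c); B=np.zeros((400,640),bool); B[215:350,255:385]=1; m=B&(abs(X[...,2]-zt)<.003); m=cv2.morphologyEx(m.astype(np.uint8),cv2.MORPH_OPEN,np.ones((3,3)))
    print('top z',zt,np.nanmedian(X[m>0],0)); P=X[m>0]; A=np.c_[P[:,:2]-P[:,:2].mean(0),np.ones(len(P))]; print('slope',np.linalg.lstsq(A,P[:,2],rcond=None)[0].round(4))
    cs,_=cv2.findContours(m,cv2.RETR_CCOMP,cv2.CHAIN_APPROX_NONE); bc=[]
    for k in cs:
        if len(k)>100: e=cv2.fitEllipse(k); bc.append(onz(c,*e[0],zt)); print(np.round(e[0],1),np.round(e[1],1),bc[-1].round(4))
    g=cv2.cvtColor(im,cv2.COLOR_RGB2GRAY); mk=np.zeros_like(g); cv2.circle(mk,(318,282),26,1,-1)
    b=((g<45)&(mk>0)).astype(np.uint8); nn,l,ss,ce=cv2.connectedComponentsWithStats(b)
    for i in range(1,nn):
        if ss[i,4]>40: print('dark',ss[i],ce[i].round(2),onz(c,*ce[i],.149).round(4))
    cv2.imwrite(f'pics/{n}c.png',cv2.resize(im[215:350,250:385,::-1],None,fx=4.3,fy=4.3,interpolation=cv2.INTER_CUBIC))
    print('tcp at pic',tp)
E
python3 -c "
from m4 import *
bore('w4')"
```

```text
t 31.78 q [ 0.183  0.529  1.846 -0.606  0.327  2.481] p [0.5987 0.1702 0.1731] F [-0.9   0.09 -1.95] gap 0.531
x [ 0.849 -0.167  0.501] y [-0.192 -0.981 -0.001] z [ 0.492 -0.095 -0.865]
top z 0.1845111196309323 [0.59484266 0.17091471 0.18406293]
slope [ 0.0002 -0.0007  0.184 ]
[317.8 280.8] [119.2 122.4] [0.5955 0.1707 0.1845]
[317.4 279.6] [63.2 64.5] [0.596  0.1708 0.1845]
dark [314 272  12  12  99] [319.53 277.33] [0.5977 0.1694 0.149 ]
tcp at pic [0.59869508 0.17026634 0.17321112]
```

View pics/w4c.png

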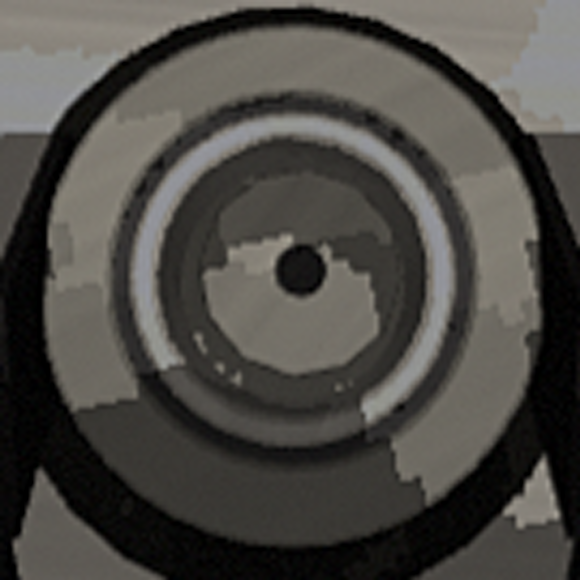

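Call:
{"name": "move_arm", "arguments": {"deltas": [[0.001,0.002,0.008,0,40],[0.001,0.002,0.008,0,40],[0.001,0.002,0.008,0,40],[0.001,0.002,0.008,0,40],[0.001,0.002,0.008,0,40],[0.001,0.002,0.008,0,40],[0.001,0.002,0.008,0,40],[0.001,0.002,0.008,0,40]]}}

```text
t: 32.45
tcp_pos: [0.6003, 0.169, 0.1704]
tool_rot: [0.961, -0.094, 0.258, 0.024]
force: [-0.0, -0.6, -2.5]
finger_gap: 0.532
```

```bash
python3 -c "
from m4 import *
bore('w5')"
```

```text
t 32.5 q [ 0.18   0.535  1.845 -0.611  0.322  2.484] p [0.6003 0.169  0.1704] F [ 0.24  0.32 -3.79] gap 0.533
x [ 0.849 -0.167  0.501] y [-0.193 -0.981 -0.001] z [ 0.492 -0.095 -0.866]
top z 0.18171980680638092 [0.59654706 0.16956232 0.18127536]
slope [ 1.000e-04 -8.000e-04  1.813e-01]
[318.  280.7] [119.4 122.3] [0.5972 0.1694 0.1817]
[317.5 279.5] [62.8 64.7] [0.5976 0.1695 0.1817]
dark [312 276  12  11 104] [317.77 281.08] [0.5977 0.1695 0.149 ]
tcp at pic [0.60032403 0.16904915 0.17041981]
```

View pics/w5c.png

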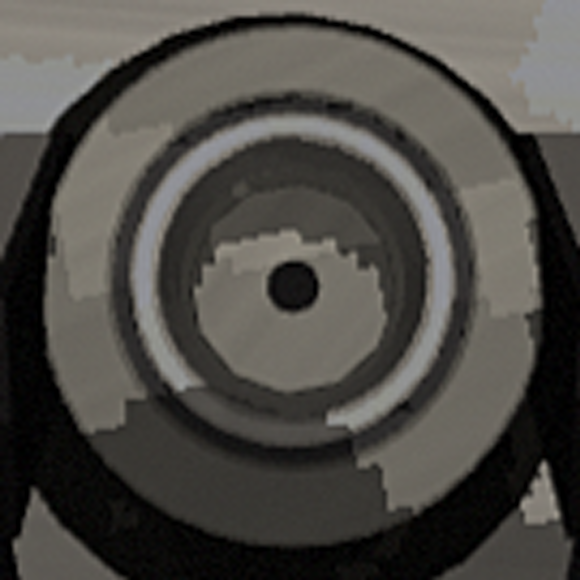

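Call:
{"name": "move_arm", "arguments": {"deltas": [[0,0,0.002,0,40],[-0.001,0,0.003,0,40],[-0.002,0,0.005,0,40],[-0.003,0,0.006,0,40],[-0.004,0,0.007,0,40],[-0.0045,0,0.009,0,40],[-0.005,0,0.01,0,40],[-0.0055,0,0.011,0,40]]}}

```text
t: 33.17
tcp_pos: [0.6007, 0.169, 0.1654]
tool_rot: [0.961, -0.094, 0.258, 0.024]
force: [-0.6, -0.0, -2.9]
finger_gap: 0.529
```

```bash
python3 -c "
from m4 import *
bore('w6')"
```

```text
t 33.22 q [ 0.179  0.544  1.848 -0.632  0.312  2.506] p [0.6006 0.169  0.1654] F [ 0.49  0.63 -2.71] gap 0.534
x [ 0.849 -0.167  0.501] y [-0.193 -0.981 -0.001] z [ 0.491 -0.095 -0.866]
top z 0.17672257948458625 [0.596854   0.16968424 0.17623484]
slope [ 1.000e-04 -8.000e-04  1.762e-01]
[317.9 280.8] [119.  122.4] [0.5974 0.1694 0.1767]
[317.5 279.7] [62.9 64.6] [0.5979 0.1695 0.1767]
dark [312 276  12  12 115] [317.59 281.52] [0.5977 0.1695 0.149 ]
tcp at pic [0.60065453 0.16900903 0.16542258]
```

Call:
{"name": "move_arm", "arguments": {"deltas": [[-0.0025,0,0.0045,0,40],[-0.005,0,0.009,0,40],[-0.0075,0,0.013,0,40],[-0.01,0,0.0175,0,40],[-0.0125,0,0.022,0,40],[-0.015,0,0.026,0,40],[-0.0175,0,0.0305,0,40],[-0.02,0,0.035,0,40]]}}

```text
t: 33.88
tcp_pos: [0.6007, 0.169, 0.1491]
tool_rot: [0.961, -0.094, 0.258, 0.024]
force: [-0.4, 0.7, -3.4]
finger_gap: 0.535
```

```bash
python3 -c "
from m4 import *
st()"
```

```text
t 33.88 q [ 0.179  0.574  1.858 -0.713  0.281  2.591] p [0.6007 0.169  0.1491] F [-0.41  0.7  -3.36] gap 0.535
x [ 0.849 -0.167  0.501] y [-0.193 -0.981 -0.001] z [ 0.491 -0.095 -0.866]
```

Call:
{"name": "move_arm", "arguments": {"deltas": [[-0.0015,0,0.0025,0,40],[-0.003,0,0.005,0,40],[-0.0045,0,0.0075,0,40],[-0.0055,0,0.0095,0,40],[-0.006,0,0.0105,0,40],[-0.0065,0,0.0115,0,40],[-0.007,0,0.012,0,40],[-0.007,0,0.012,0,40]]}}

```text
t: 34.55
tcp_pos: [0.6007, 0.169, 0.1438]
tool_rot: [0.961, -0.094, 0.258, 0.024]
force: [-0.3, 0.1, -2.5]
finger_gap: 0.533
```

```bash
python3 -c "
from m4 import *
st()"
```

```text
t 34.55 q [ 0.179  0.584  1.861 -0.744  0.271  2.623] p [0.6007 0.169  0.1438] F [-0.25  0.1  -2.46] gap 0.533
x [ 0.849 -0.167  0.501] y [-0.192 -0.981 -0.001] z [ 0.492 -0.095 -0.866]
```

Call:
{"name": "move_arm", "arguments": {"deltas": [[0,0,0.0005,0,40],[-0.0005,0,0.001,0,40],[-0.0005,0,0.001,0,40],[-0.001,0,0.0015,0,40],[-0.001,0,0.0015,0,40],[-0.001,0,0.002,0,40],[-0.0015,0,0.0025,0,40],[-0.0015,0,0.0025,0,40]]}}

```text
t: 35.22
tcp_pos: [0.6007, 0.169, 0.1437]
tool_rot: [0.961, -0.094, 0.259, 0.024]
force: [-5.4, -0.5, 7.2]
finger_gap: 0.53
```

```bash
python3 -c "
from m4 import *
st()"
```

```text
t 35.22 q [ 0.18   0.584  1.862 -0.751  0.27   2.631] p [0.6007 0.169  0.1437] F [-5.42 -0.47  7.22] gap 0.53
x [ 0.849 -0.167  0.502] y [-0.192 -0.981 -0.001] z [ 0.493 -0.095 -0.865]
```

Call:
{"name": "move_arm", "arguments": {"deltas": [[0.0008,0,-0.001,0,40],[0.0008,0,-0.001,0,58],[0.0008,0,-0.001,0,65],[0.0008,0,-0.001,0,75],[0.0008,0,-0.02,0,75],[0.0008,0,-0.06,0,75],[0.0008,0,-0.11,0,75],[0.0008,0,-0.16,0,75]]}}

```text
t: 35.88
tcp_pos: [0.5689, 0.1751, 0.1986]
tool_rot: [0.961, -0.094, 0.258, 0.024]
force: [0.6, -0.3, 0.1]
finger_gap: 0.751
```

```bash
python3 -c "
from m4 import *
st(); snap('wrist','w7'); snap('scene','s7'); st()"
```

```text
t 35.88 q [ 0.205  0.459  1.886 -0.576  0.362  2.466] p [0.5689 0.1751 0.1986] F [ 0.6  -0.31  0.14] gap 0.751
x [ 0.85  -0.167  0.5  ] y [-0.193 -0.981 -0.001] z [ 0.491 -0.095 -0.866]
t 35.98 q [ 0.206  0.455  1.885 -0.578  0.361  2.468] p [0.5695 0.1758 0.2011] F [ 0.83  0.32 -0.28] gap 0.75
x [ 0.847 -0.167  0.504] y [-0.192 -0.981 -0.003] z [ 0.495 -0.094 -0.864]
```

View pics/w7.png

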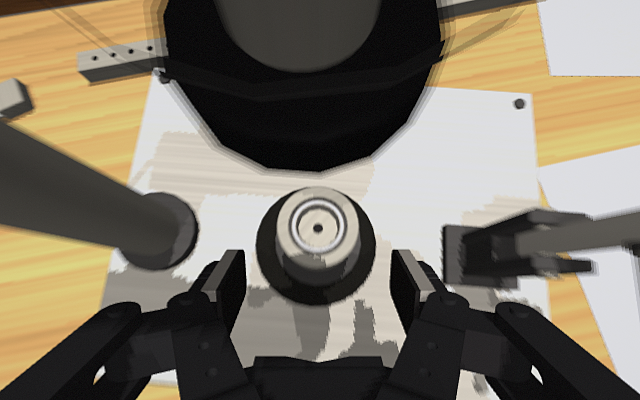

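View pics/s7.png

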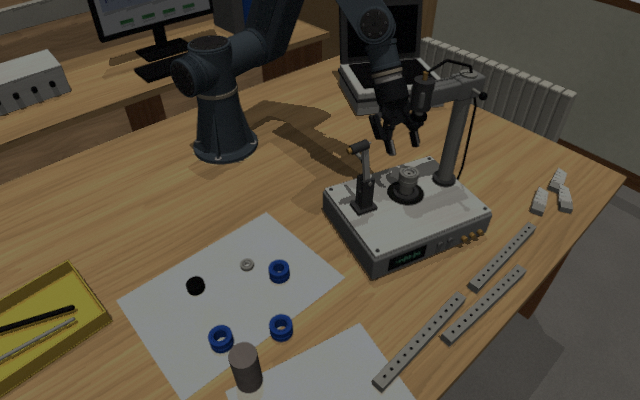

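```bash
python3 - <<'E'
from meas import *
th=np.radians(-15.7); xt=np.array([np.cos(th),np.sin(th),0]); yt=np.array([-np.sin(th),np.cos(th),0]); O=np.array([.5972,.1715,0])
im,d,c=load('w7'); X=cloud(d,c); m=np.zeros((400,640),bool); m[190:260,280:358]=1; print('bearing top z',np.nanpercentile(X[m][:,2],[50,80,90]))
def T(P): return np.stack([(P-O)@xt,(P-O)@yt,P[:,2]],1)*1000
for n in ('top0','scene0','w2','w4','s3'):
    im,d,c=load(n); X=cloud(d,c).reshape(-1,3); X=X[np.isfinite(X).all(1)]; Q=T(X)
    h=Q[(Q[:,0]<-14)&(Q[:,0]>-62)&(Q[:,1]<-90)&(Q[:,1]>-190)&(Q[:,2]>185)&(Q[:,2]<250)]
    a=Q[(Q[:,0]>-25)&(Q[:,0]<25)&(Q[:,1]<-90)&(Q[:,1]>-240)&(Q[:,2]>200)&(Q[:,2]<300)]
    print(n,len(h),np.median(h,0).round(1) if len(h) else '',h.min(0).round(0) if len(h) else '',h.max(0).round(0) if len(h) else '', 'arm',len(a),np.median(a,0).round(1) if len(a) else '',a.max(0).round(0) if len(a) else '',a.min(0).round(0) if len(a) else '')
E
```

```text
bearing top z [0.15386207 0.1548777  0.15525013]
top0 79 [ -38.4 -126.5  223.2] [ -62. -131.  218.] [ -14. -121.  228.] arm 221 [  -4.1 -142.8  274.6] [  10. -118.  282.] [ -25. -173.  200.]
scene0 29 [ -23.6 -130.4  222.1] [ -36. -133.  216.] [ -16. -124.  225.] arm 410 [   7.3 -136.3  264.1] [  15. -118.  281.] [ -24. -175.  201.]
w2 3698 [ -37.5 -123.1  222.6] [ -62. -130.  215.] [ -14. -120.  226.] arm 4317 [  -6.3 -121.5  222.7] [   6. -116.  238.] [ -25. -134.  200.]
w4 0    arm 0   
s3 30 [ -24.5 -130.7  222.1] [ -34. -133.  215.] [ -14. -124.  225.] arm 410 [   7.1 -136.5  264. ] [  15. -119.  280.] [ -24. -176.  200.]
```

```bash
python3 - <<'E'
from meas import *
th=np.radians(-15.7); xt=np.array([np.cos(th),np.sin(th),0]); yt=np.array([-np.sin(th),np.cos(th),0]); O=np.array([.5972,.1715,0])
s=manip.sense(); z=R.from_quat(s['tool_rot']).as_matrix()[:,2]
H=O-.042*xt-.126*yt+[0,0,.2196]; g=H+.004*z; pre=g-.07*z
print(H,g,pre,tf(pre-s['tcp_pos']), ikR(pre,R.from_quat(s['tool_rot']),s['q']))
E
```

```text
[0.52267129 0.06156606 0.2196    ] [0.52465266 0.0611911  0.2161455 ] [0.48997872 0.06775294 0.27659928] [-0.028  0.303 -0.236] (array([-0.0474951 ,  0.17604063,  2.05271915, -0.18338788,  0.39466276,
        1.86765246]), np.float64(5.551115123125783e-15))
```

Call:
{"name": "move_arm", "arguments": {"deltas": [[0,0,-0.08,0,50],[0,0.03,-0.14,0,45],[-0.01,0.08,-0.19,0,41],[-0.02,0.14,-0.22,0,41],[-0.03,0.2,-0.235,0,41],[-0.03,0.25,-0.235,0,41],[-0.03,0.29,-0.235,0,41],[-0.03,0.303,-0.235,0,41]]}}

```text
t: 36.65
tcp_pos: [0.4892, 0.0653, 0.2732]
tool_rot: [0.961, -0.095, 0.258, 0.025]
force: [-0.2, 0.3, -0.7]
finger_gap: 0.406
```

```bash
python3 -c "
from m4 import *
st(); snap('wrist','w8'); st()"
```

```text
t 36.65 q [-0.052  0.182  2.056 -0.188  0.391  1.87 ] p [0.4892 0.0653 0.2732] F [-0.16  0.34 -0.73] gap 0.406
x [ 0.849 -0.169  0.5  ] y [-0.195 -0.981 -0.001] z [ 0.491 -0.097 -0.866]
t 36.7 q [-0.052  0.182  2.055 -0.188  0.391  1.87 ] p [0.4893 0.0652 0.2731] F [-0.37  0.23  0.6 ] gap 0.414
x [ 0.849 -0.169  0.5  ] y [-0.195 -0.981 -0.001] z [ 0.491 -0.097 -0.866]
```

View pics/w8.png

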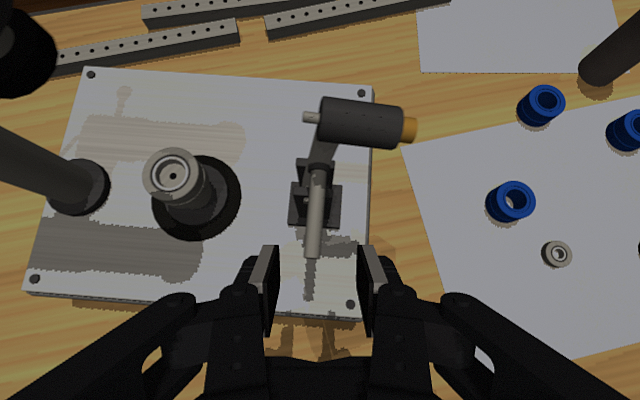

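```bash
python3 - <<'E'
from meas import *
th=np.radians(-15.7); xt=np.array([np.cos(th),np.sin(th),0]); yt=np.array([-np.sin(th),np.cos(th),0]); O=np.array([.5972,.1715,0])
im,d,c=load('w8'); X=cloud(d,c)
m=np.zeros((400,640),bool); m[172:262,295:335]=1; m&=(X[...,2]>.205)&(X[...,2]<.235)
P=X[m]; Q=np.stack([(P-O)@xt,(P-O)@yt,P[:,2]],1)*1000
for a in range(-60,-10,8):
    k=(Q[:,0]>a)&(Q[:,0]<a+8); 
    if k.sum()>20: q=Q[k]; print(a,k.sum(),'y',np.percentile(q[:,1],[2,50,98]).round(1),'ztop',np.percentile(q[:,2],97).round(1),'y at top',np.median(q[q[:,2]>np.percentile(q[:,2],90)][:,1]).round(1))
# pickup bearing home check: bearing axis in tester frame
print(((np.array([.5977,.1695,0])-O)@xt*1e3,(np.array([.5977,.1695,0])-O)@yt*1e3))
s=manip.sense();z=R.from_quat(s['tool_rot']).as_matrix()[:,2]
for y in(-126,): 
    H=O-.042*xt+y*1e-3*yt+[0,0,.2196]; print(tf(H+.004*z-s['tcp_pos']))
E
```

```text
-60 228 y [-131.  -126.4 -121.6] ztop 225.0 y at top -127.0
-52 220 y [-131.  -126.5 -121.5] ztop 225.1 y at top -126.4
-44 214 y [-131.  -126.4 -121.5] ztop 225.1 y at top -126.4
-36 208 y [-131.  -126.4 -121.6] ztop 225.3 y at top -126.1
-28 200 y [-130.9 -126.4 -121.6] ztop 225.2 y at top -126.6
-20 194 y [-131.  -126.3 -121.5] ztop 225.0 y at top -126.4
-12 26 y [-133.  -130.5 -119. ] ztop 223.0 y at top -128.7
(np.float64(1.022546765165021), np.float64(-1.7900832698650124))
[ 0.005 -0.007  0.168]
```

Call:
{"name": "move_arm", "arguments": {"deltas": [[0.005,-0.006,0.04,0,41],[0.005,-0.006,0.08,0,41],[0.005,-0.006,0.12,0,41],[0.005,-0.006,0.15,0,41],[0.005,-0.006,0.168,0,41],[0.005,-0.006,0.168,0,35],[0.005,-0.006,0.168,0,20],[0.005,-0.006,0.168,0,8]], "force": 25}}

```text
t: 37.37
tcp_pos: [0.5249, 0.0628, 0.2164]
tool_rot: [0.961, -0.094, 0.258, 0.024]
force: [2.9, -0.8, -5.1]
finger_gap: 0.112
```

Call:
{"name": "move_arm", "arguments": {"deltas": [[0,0,0,0,5],[0,0,0,0,5],[0,0,0,0,5],[0,0,0,0,5],[0,0,0,0,5],[0,0,0,0,5],[0,0,0,0,5],[0,0,0,0,5]]}}

```text
t: 38.03
tcp_pos: [0.5249, 0.0628, 0.2164]
tool_rot: [0.961, -0.094, 0.258, 0.024]
force: [1.3, 0.5, -1.9]
finger_gap: 0.118
```

```bash
python3 - <<'E'
from meas import *
st()
# arc rows
s=manip.sense(); A=R.from_quat(s['tool_rot']).as_matrix(); th=np.radians(-15.7); yt=np.array([-np.sin(th),np.cos(th),0])
t0=1.697
for t in (1.6,1.5,1.4,1.3,1.2,1.1,1.0,.9,.8,.7,.6,.5,.4,.3,.2,.1,.05,0):
    d=.05*(np.cos(t)-np.cos(t0))*yt+.05*(np.sin(t)-np.sin(t0))*np.array([0,0,1]); print(t,np.round(A.T@d/.4,4))
E
```

```text
t 38.03 q [-0.055  0.34   2.054 -0.295  0.237  1.978] p [0.5249 0.0628 0.2164] F [ 1.31  0.52 -1.92] gap 0.118
x [ 0.849 -0.167  0.501] y [-0.193 -0.981 -0.001] z [ 0.492 -0.095 -0.866]
1.6 [ 0.0013 -0.012  -0.0003]
1.5 [ 0.002  -0.0245  0.0004]
1.4 [ 0.0021 -0.0369  0.0022]
1.3 [ 0.0016 -0.049   0.0051]
1.2 [ 0.0004 -0.0608  0.009 ]
1.1 [-0.0013 -0.0722  0.0139]
1.0 [-0.0037 -0.083   0.0197]
0.9 [-0.0066 -0.0931  0.0264]
0.8 [-0.0101 -0.1024  0.034 ]
0.7 [-0.0141 -0.1109  0.0422]
0.6 [-0.0186 -0.1184  0.0512]
0.5 [-0.0235 -0.1249  0.0606]
0.4 [-0.0287 -0.1303  0.0706]
0.3 [-0.0343 -0.1346  0.0809]
0.2 [-0.0402 -0.1377  0.0915]
0.1 [-0.0462 -0.1395  0.1023]
0.05 [-0.0493 -0.14    0.1077]
0 [-0.0524 -0.1401  0.1131]
```

Call:
{"name": "move_arm", "arguments": {"deltas": [[0.001,-0.012,0,0,5],[0.002,-0.0245,0.0005,0,5],[0.002,-0.037,0.002,0,5],[0.0015,-0.049,0.005,0,5],[0.0005,-0.061,0.009,0,5],[-0.0015,-0.072,0.014,0,5],[-0.0035,-0.083,0.0195,0,5],[-0.0065,-0.093,0.0265,0,5]]}}

```text
t: 38.7
tcp_pos: [0.5347, 0.0982, 0.206]
tool_rot: [0.961, -0.094, 0.258, 0.025]
force: [-1.7, -1.3, -0.2]
finger_gap: 0.114
```

```bash
python3 - <<'E'
from meas import *
st()
v={.9:[-0.0066,-0.0931,0.0264],.8:[-0.0101,-0.1024,0.034],.7:[-0.0141,-0.1109,0.0422],.6:[-0.0186,-0.1184,0.0512],.5:[-0.0235,-0.1249,0.0606],.4:[-0.0287,-0.1303,0.0706],.3:[-0.0343,-0.1346,0.0809],.25:[-.0373,-.1362,.0862],.2:[-0.0402,-0.1377,0.0915]}
for k in v: print(k,np.round(np.array(v[k])-v[.9],4))
E
```

```text
t 38.7 q [ 0.037  0.382  2.02  -0.475  0.254  2.234] p [0.5347 0.0982 0.206 ] F [-1.7  -1.27 -0.22] gap 0.114
x [ 0.85  -0.167  0.5  ] y [-0.193 -0.981 -0.   ] z [ 0.491 -0.097 -0.866]
0.9 [0. 0. 0.]
0.8 [-0.0035 -0.0093  0.0076]
0.7 [-0.0075 -0.0178  0.0158]
0.6 [-0.012  -0.0253  0.0248]
0.5 [-0.0169 -0.0318  0.0342]
0.4 [-0.0221 -0.0372  0.0442]
0.3 [-0.0277 -0.0415  0.0545]
0.25 [-0.0307 -0.0431  0.0598]
0.2 [-0.0336 -0.0446  0.0651]
```

Call:
{"name": "move_arm", "arguments": {"deltas": [[-0.0035,-0.0095,0.0075,0,5],[-0.0075,-0.018,0.016,0,5],[-0.012,-0.0255,0.025,0,5],[-0.017,-0.032,0.034,0,5],[-0.022,-0.037,0.044,0,5],[-0.0275,-0.0415,0.0545,0,5],[-0.0305,-0.043,0.06,0,5],[-0.0335,-0.0445,0.065,0,5]]}}

```text
t: 39.37
tcp_pos: [0.539, 0.1148, 0.1761]
tool_rot: [0.962, -0.094, 0.257, 0.026]
force: [-1.7, -6.2, -0.1]
finger_gap: 0.113
```

```bash
python3 - <<'E'
from meas import *
st(); snap('wrist','w9'); snap('scene','s9'); im,d,c=load('s9')
cv2.imwrite('pics/s9c.png',cv2.resize(im[120:240,330:470,::-1],None,fx=5,fy=5,interpolation=cv2.INTER_CUBIC))
E
```

```text
t 39.37 q [ 0.079  0.454  2.024 -0.718  0.208  2.516] p [0.539  0.1148 0.1761] F [-1.7  -6.15 -0.15] gap 0.113
x [ 0.85  -0.168  0.499] y [-0.194 -0.981  0.001] z [ 0.489 -0.098 -0.867]
```

View pics/w9.png

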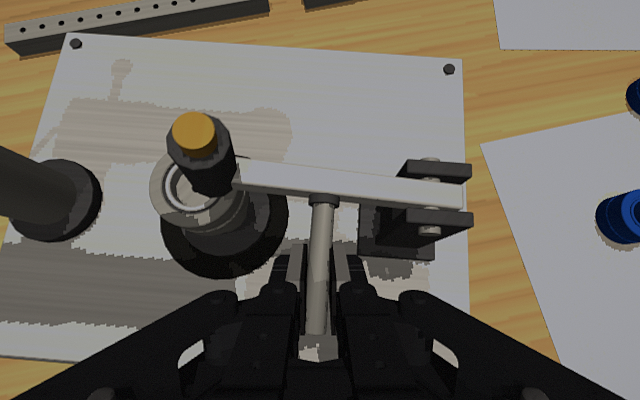

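View pics/s9c.png

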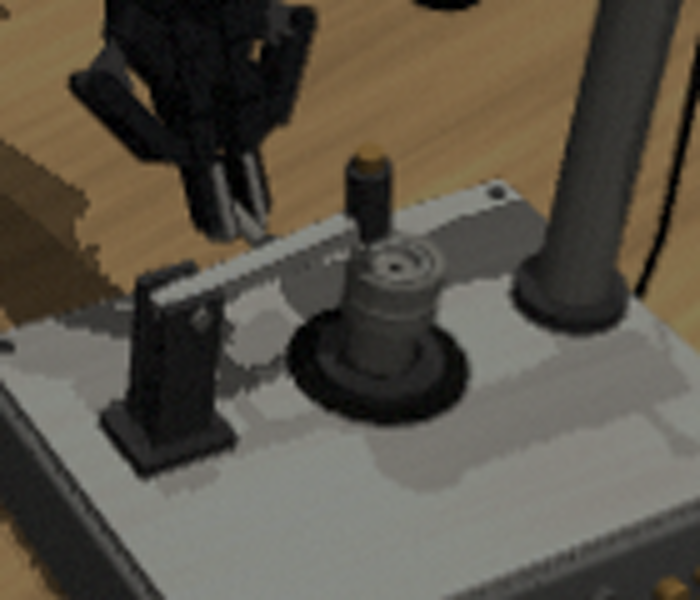

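```bash
cat > ang.py <<'E'
from meas import *
th=np.radians(-15.7); xt=np.array([np.cos(th),np.sin(th),0]); yt=np.array([-np.sin(th),np.cos(th),0]); O=np.array([.5972,.1715,0])
def ang(n):
    im,d,c=load(n); X=cloud(d,c); P=X.reshape(-1,3); P=P[np.isfinite(P).all(1)]; Q=np.stack([(P-O)@xt,(P-O)@yt,P[:,2]],1)*1000
    k=(abs(Q[:,0])<4.5)&(Q[:,1]>-105)&(Q[:,1]<-38)&(Q[:,2]>155); q=Q[k]
    f=np.polyfit(q[:,1],q[:,2],1); r=q[:,2]-np.polyval(f,q[:,1]); g=abs(r)<2; f=np.polyfit(q[g,1],q[g,2],1)
    print(n,k.sum(),'slope angle',np.arctan(f[0]),'z at hinge y=-120',np.polyval(f,-120),'z at -70',np.polyval(f,-70))
    k=(Q[:,0]<-16)&(Q[:,0]>-28)&(Q[:,1]>-90)&(Q[:,1]<-50)&(Q[:,2]>155); q=Q[k]; print('bar y',np.percentile(q[:,1],[2,50,98]).round(1),'ztop',np.percentile(q[:,2],95).round(1))
E
python3 -c "
from ang import *
ang('w9'); ang('s9')"
```

```text
w9 2960 slope angle 0.14123600207970957 z at hinge y=-120 176.2691761919021 z at -70 183.37830934499308
bar y [-77.9 -70.8 -65.9] ztop 182.3
s9 66 slope angle 0.14218706410506057 z at hinge y=-120 175.08318787152825 z at -70 182.24084203094654
bar y [-82.7 -75.1 -59.9] ztop 181.1
```

Call:
{"name": "move_arm", "arguments": {"deltas": [[-0.001,0.0005,0.0015,0,5],[-0.002,0.001,0.003,0,5],[-0.0025,0.0015,0.0045,0,5],[-0.0035,0.002,0.006,0,5],[-0.0045,0.0025,0.0075,0,5],[-0.005,0.0025,0.009,0,5],[-0.006,0.0025,0.0105,0,5],[-0.006,0.0025,0.0105,0,5]]}}

```text
t: 40.13
tcp_pos: [0.5392, 0.1151, 0.1715]
tool_rot: [0.961, -0.093, 0.258, 0.024]
force: [-4.8, -1.9, 0.2]
finger_gap: 0.111
```

```bash
python3 -c "
from ang import *
st(); snap('wrist','w10'); ang('w10')"
```

```text
t 40.13 q [ 0.077  0.464  2.029 -0.763  0.193  2.561] p [0.5392 0.1151 0.1715] F [-4.8  -1.9   0.23] gap 0.111
x [ 0.85  -0.167  0.5  ] y [-0.192 -0.981 -0.001] z [ 0.491 -0.095 -0.866]
w10 2967 slope angle 0.04912730899625099 z at hinge y=-120 176.24028527357387 z at -70 178.69862877286602
bar y [-77.6 -70.4 -65.4] ztop 177.7
```

Call:
{"name": "move_arm", "arguments": {"deltas": [[-0.001,0,0.0005,0,5],[-0.0015,0,0.001,0,5],[-0.0015,0,0.0015,0,5],[-0.002,0,0.002,0,5],[-0.0025,0,0.0025,0,5],[-0.003,0,0.003,0,5],[-0.003,0,0.003,0,5],[-0.003,0,0.003,0,5]]}}

```text
t: 40.85
tcp_pos: [0.5392, 0.1151, 0.17]
tool_rot: [0.961, -0.093, 0.258, 0.024]
force: [-4.8, -1.6, -0.4]
finger_gap: 0.113
```

```bash
python3 -c "
from ang import *
st(); snap('wrist','w11'); ang('w11')"
```

```text
t 40.85 q [ 0.077  0.467  2.031 -0.783  0.189  2.581] p [0.5392 0.1151 0.17  ] F [-4.78 -1.58 -0.43] gap 0.113
x [ 0.849 -0.167  0.5  ] y [-0.192 -0.981 -0.001] z [ 0.491 -0.095 -0.866]
w11 2959 slope angle 0.025229226782160753 z at hinge y=-120 176.21014592486853 z at -70 177.47187497802375
bar y [-77.5 -70.4 -65.4] ztop 176.4
```

Call:
{"name": "move_arm", "arguments": {"deltas": [[0,0,0.0005,0,5],[-0.0005,0,0.001,0,5],[-0.0005,0,0.001,0,5],[-0.001,0,0.0015,0,5],[-0.001,0,0.002,0,5],[-0.0015,0,0.0025,0,5],[-0.0015,0,0.0025,0,5],[-0.0015,0,0.0025,0,5]]}}

```text
t: 41.57
tcp_pos: [0.5392, 0.1151, 0.169]
tool_rot: [0.961, -0.093, 0.258, 0.024]
force: [-5.4, -0.3, 0.9]
finger_gap: 0.115
```

```bash
python3 -c "
from ang import *
st(); snap('wrist','w12'); ang('w12')"
```

```text
t 41.57 q [ 0.077  0.469  2.032 -0.796  0.187  2.595] p [0.5392 0.1151 0.169 ] F [-5.43 -0.32  0.86] gap 0.115
x [ 0.849 -0.167  0.501] y [-0.192 -0.981 -0.001] z [ 0.492 -0.095 -0.866]
w12 2976 slope angle 0.004303263140134688 z at hinge y=-120 176.24610966012673 z at -70 176.46127414527902
bar y [-77.5 -70.4 -65.4] ztop 175.3
```

Call:
{"name": "move_arm", "arguments": {"deltas": [[0,0,0,0,14],[0,0,0,0,18],[0,0,0,0,24],[0,0,0,0,32],[0,0,0,0,38],[0,0,0,0,40],[0,0,0,0,40],[0,0,-0.01,0,40]]}}

```text
t: 42.28
tcp_pos: [0.5376, 0.1154, 0.1721]
tool_rot: [0.961, -0.093, 0.258, 0.024]
force: [1.0, 0.6, -0.1]
finger_gap: 0.4
```

```bash
python3 -c "
from ang import *
st(); snap('wrist','w13'); ang('w13')"
```

```text
t 42.28 q [ 0.078  0.462  2.032 -0.77   0.193  2.568] p [0.5376 0.1154 0.1721] F [ 0.98  0.55 -0.13] gap 0.4
x [ 0.849 -0.167  0.501] y [-0.192 -0.981 -0.001] z [ 0.491 -0.095 -0.866]
w13 2829 slope angle -0.006351726697191488 z at hinge y=-120 176.22523616390163 z at -70 175.90764555802636
bar y [-74.9 -70.1 -65.4] ztop 174.9
```

View pics/w13.png

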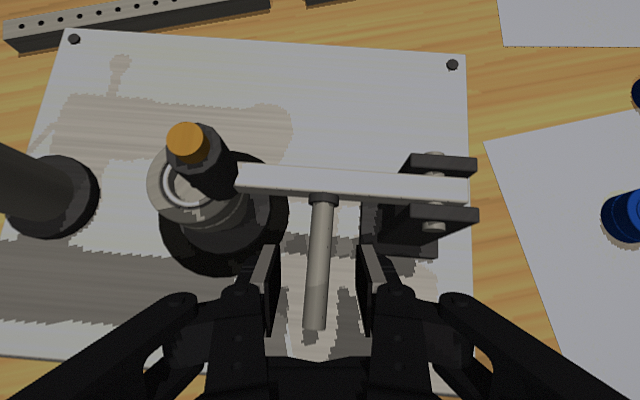

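Call:
{"name": "move_arm", "arguments": {"deltas": [[0,0,-0.02,0,40],[0,0,-0.05,0,40],[0,0,-0.09,0,40],[0,0,-0.14,0,40],[0,0,-0.19,0,40],[0,0,-0.24,0,40],[0,0,-0.26,0,40],[0,0,-0.26,0,40]]}}

```text
t: 43.0
tcp_pos: [0.4864, 0.1256, 0.2643]
tool_rot: [0.961, -0.093, 0.26, 0.024]
force: [0.3, 1.3, 0.3]
finger_gap: 0.399
```

```bash
python3 -c "
from ang import *
st(); snap('wrist','w14'); ang('w14'); im,d,c=snap('scene','s14'); ang('s14')
cv2.imwrite('pics/s14c.png',cv2.resize(im[90:240,310:470,::-1],None,fx=4,fy=4,interpolation=cv2.INTER_CUBIC))
snap('top','t14')"
```

```text
t 43.0 q [ 0.118  0.223  2.035 -0.397  0.405  2.211] p [0.4864 0.1256 0.2643] F [0.3  1.34 0.27] gap 0.399
x [ 0.847 -0.167  0.504] y [-0.192 -0.981 -0.002] z [ 0.495 -0.095 -0.864]
w14 975 slope angle -0.00462107227024328 z at hinge y=-120 176.17747867879356 z at -70 175.94642342060394
bar y [-74.8 -70.2 -65.3] ztop 174.9
s14 57 slope angle 0.0001377604482273461 z at hinge y=-120 175.37148356299375 z at -70 175.3783715854487
bar y [-76.6 -73.  -67.6] ztop 174.2
```

View pics/s14c.png

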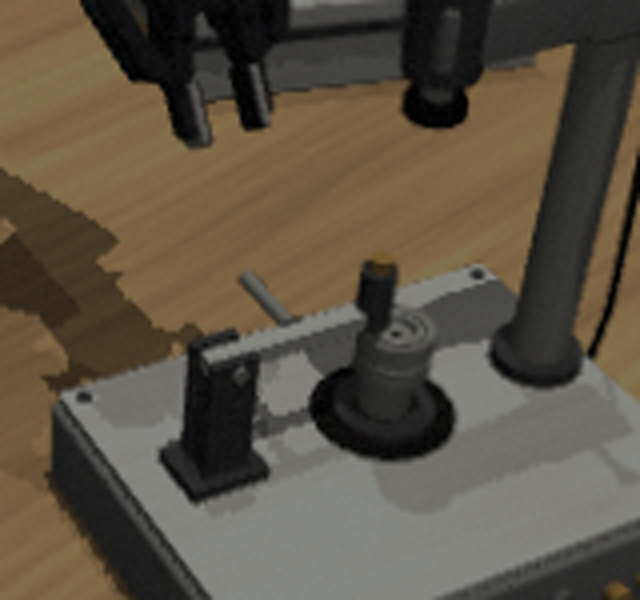

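View pics/w14.png

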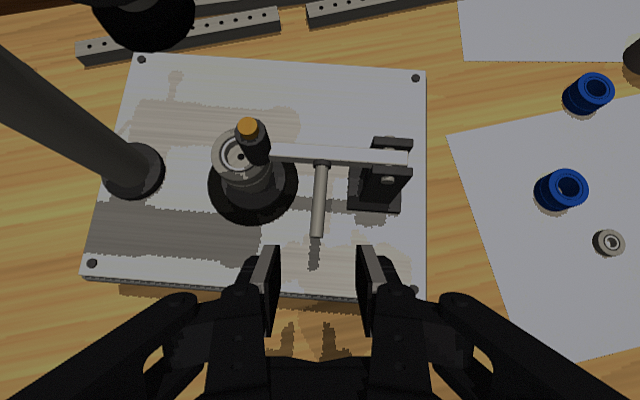

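```bash
python3 - <<'E'
from ang import *
im,d,c=load('w14'); X=cloud(d,c); P=X[135:185,208:245]; k=(P[...,2]>.15)&(P[...,2]<.16); print('bearing top z',np.median(P[k][:,2]),k.sum())
a=load('top0'); b=load('t14')
for n,u,v in(('small',381,242),('disc',422,248),('core',430,162),('blue1',367,217),('blue2',393,179),('blue3',429,197)):
    print(n,np.abs(a[0][v-10:v+10,u-12:u+12].astype(int)-b[0][v-10:v+10,u-12:u+12]).mean().round(1))
s=manip.sense(); print(s['t'],s['qd'].round(3),s['force'])
print(manip.sign_off())
E
```

```text
bearing top z 0.15453998644134093 922
small 8.3
disc 9.7
core 5.1
blue1 6.9
blue2 6.0
blue3 6.4
43.15 [-0.002  0.017  0.001  0.004  0.003 -0.002] [-0.93348074  0.03866947 -0.04066804]
the job is handed in; nothing more can be done
None
```

The tall roller bearing is home on the arbor and the pickup arm lies level with its stylus on the outer ring. I handed in at 43.15 s, with the gripper clear of everything. No verdict was reported.

**What I did**
- **Leaning the tool:** The moves allow no tilt command, so I leaned the tool by pushing it against the arm's reach limit.
- **First grasp:** I took hold of the bearing once on the bench at about 34° lean, then let go without lifting it, because joint 6 would have run out of range at the arbor. I eased the lean to 30° and gripped it again.
- **Placing:** I sighted the arbor through the bore, lined up to about 0.3 mm and lowered the bearing in steps. The force stayed free until the shoulder stopped it, about 10 N of contact at the expected height. Then I let go.
- **Pickup arm:** I gripped the handle, swung it round its arc, crept down the last few millimetres and released it.

**Last checks**
- **Bearing:** top measured at 154.5 to 155 mm against 155 mm when home.
- **Pickup:** its angle read between -0.005 and 0.000 rad, and the pictures show the pickup over the outer ring. I did not measure the stylus contact force.
- **Other objects:** I meant to compare the small bearing, disc, core and blue rings before and after. The picture differences were 5 to 10 grey levels everywhere, so that is only weak evidence. The later scene pictures showed them in place and the robot was never commanded near them.
- **Joint limits:** joint 3 read 0.219 rad against a stated limit of 0.22, and joint 6 read -2.854 against -2.85. Both were while leaning on the controller's own stops. If those limits are judged strictly, they could count as passing the range.

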